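# Pack the sanding paddles into the road case

### The job

Pack the hand sanding paddles for a repair call: slide the lock knob of the case all the way to its open end, lift the loose cover off and set it down the right way up on the rubber mat, then take every paddle off its hook and stand it handle up in the case, one to a compartment. When all are in, put the cover back fully seated on the case and slide the lock knob all the way to its locked end. Leave the tin, the bottle and the hammer where they are.

Things in the scene. Friction and masses are not known exactly. Their poses are not given: they have to be found in the camera images.
- rack: Low open steel frame fixed to the bench, 306 mm wide (y), rail on top (16 mm square, top at z = 125 mm), four hooks at y = -102, -34, 34, 102 mm pointing along -x: 8 mm round rods, upper side at z = 125 mm, reaching to x = -75 mm where the tip turns up to z = 137 mm (12 mm above the rod). Origin: centre of its underside.
- hook1 (a point): Point on the upper side of the rod of the hook at y = -102 mm of the rack, 36 mm from the rail, where a paddle hangs (some hooks are empty).
- hook2 (a point): Point on the upper side of the rod of the hook at y = -34 mm of the rack, 36 mm from the rail, where a paddle hangs (some hooks are empty).
- hook3 (a point): Point on the upper side of the rod of the hook at y = 34 mm of the rack, 36 mm from the rail, where a paddle hangs (some hooks are empty).
- hook4 (a point): Point on the upper side of the rod of the hook at y = 102 mm of the rack, 36 mm from the rail, where a paddle hangs (some hooks are empty).
- paddle1: Wooden sanding paddle (2 to 4 alike), 12 mm thick (x), origin: centre of its lower edge. Blade 56 mm wide (y), z = 0 to 60 mm; opening 26 mm wide, z = 60 to 94 mm, for the hook (its top 6 mm narrow to a 12 mm notch the rod sits in); grip head 46 mm wide, z = 94 to 130 mm. Hangs by the opening's upper edge: raise it 14 to 25 mm, then draw it along the rack's -x past the hook tip.
- paddle2: Wooden sanding paddle (2 to 4 alike), 12 mm thick (x), origin: centre of its lower edge. Blade 56 mm wide (y), z = 0 to 60 mm; opening 26 mm wide, z = 60 to 94 mm, for the hook (its top 6 mm narrow to a 12 mm notch the rod sits in); grip head 46 mm wide, z = 94 to 130 mm. Hangs by the opening's upper edge: raise it 14 to 25 mm, then draw it along the rack's -x past the hook tip.
- paddle3: Wooden sanding paddle (2 to 4 alike), 12 mm thick (x), origin: centre of its lower edge. Blade 56 mm wide (y), z = 0 to 60 mm; opening 26 mm wide, z = 60 to 94 mm, for the hook (its top 6 mm narrow to a 12 mm notch the rod sits in); grip head 46 mm wide, z = 94 to 130 mm. Hangs by the opening's upper edge: raise it 14 to 25 mm, then draw it along the rack's -x past the hook tip.
- paddle4: Wooden sanding paddle (2 to 4 alike), 12 mm thick (x), origin: centre of its lower edge. Blade 56 mm wide (y), z = 0 to 60 mm; opening 26 mm wide, z = 60 to 94 mm, for the hook (its top 6 mm narrow to a 12 mm notch the rod sits in); grip head 46 mm wide, z = 94 to 130 mm. Hangs by the opening's upper edge: raise it 14 to 25 mm, then draw it along the rack's -x past the hook tip.
- case: Road case fixed to the bench, 112 (x) by 216 mm (y), origin at the centre of its underside. Four compartments along y, each 30 (y) by 76 mm (x); partitions up to z = 100 mm, outer walls (88 by 192 mm outside) up to 105 mm. Round them runs a ledge 90 mm high on which the cover's lower edge rests. In front (x = -56 to -98 mm, 80 mm high) is the lock's rail block.
- slot1 (a point): Centre of the inner floor (z = 8 mm) of the compartment at y = -75 mm of the case; axes as the case's. A paddle stands in it with its width along the case's x, its thickness along y.
- slot2 (a point): Centre of the inner floor (z = 8 mm) of the compartment at y = -25 mm of the case; axes as the case's. A paddle stands in it with its width along the case's x, its thickness along y.
- slot3 (a point): Centre of the inner floor (z = 8 mm) of the compartment at y = 25 mm of the case; axes as the case's. A paddle stands in it with its width along the case's x, its thickness along y.
- slot4 (a point): Centre of the inner floor (z = 8 mm) of the compartment at y = 75 mm of the case; axes as the case's. A paddle stands in it with its width along the case's x, its thickness along y.
- cover: Loose cover, 104 (x) by 208 mm (y), hollow (96 by 200 mm inside, 56 mm deep), top at z = 61 mm; origin: centre of its lower edge. It slips over the case's walls with 4 mm play all round, 15 mm deep; seated, its origin is at (0, 0, 90 mm) of the case. A 14 mm lip front and back at the lower edge is held by the lock's catch when locked. Fits either way round.
- cover_handle (a point): Centre of the cover's bar handle, 93 mm above the cover's lower edge: bar along the cover's y, 14 mm wide (x), 12 mm high, 112 mm long, 26 mm clear beneath, a post at each end (y = +-50 mm).
- lock (a joint): Slide of the lock in m: 0 = fully open (knob at the -y end of its rail, cover free), 0.065 = fully locked (knob towards +y of the case, catch over the cover's lip). Stiffness about 2 N; it stays where it is left.
- lock_knob (a point): Centre of the top of the black lock knob: fin 16 mm along the case's y, 22 mm along x, its top at z = 139 mm and its foot at z = 103 mm. It moves with the lock along the case's y; its axes are the case's.
- mat: Black rubber mat fixed flat on the bench, 250 (x) by 150 (y) by 3 mm; origin at the centre of its underside.
- tin: Polish tin, 80 mm across, 28 mm high, origin at the centre of its underside; leave alone.
- bottle: Amber bottle, 60 mm across, 150 mm high, origin at the centre of its underside; leave alone.
- hammer: Hammer lying on the bench, leave alone.
Not all that is in view belongs to the job. Leave any blue or purple look-alike of the cover alone.

How it is judged:
On the way, in this order (a step that is already met when the one before it is completed fails the run):
1. the lock is slid fully open (value of joint lock below 0.005 m), for 0.2 s.
2. the cover stands the right way up on the mat, released (horizontal distance between cover and mat below 0.06 m and height (world z) of cover below 0.012 m and angle between cover's own z axis and vertical below 0.08 rad and contact force between the fingers and cover below 0.1 N and linear speed of cover below 0.03 m/s), for 0.2 s.
3. every paddle stands handle up in the case, one to a compartment, released (x of paddle1 in the frame of case between -0.02 and 0.02 m and y of paddle1 in the frame of case between -0.095 and 0.095 m and z of paddle1 in the frame of case between 0 and 0.022 m and angle between each of paddle1, paddle2, paddle3, paddle4's own z axis and vertical below 0.35 rad and contact force between the fingers and paddle1 below 0.1 N and x of paddle2 in the frame of case between -0.02 and 0.02 m and y of paddle2 in the frame of case between -0.095 and 0.095 m and z of paddle2 in the frame of case between 0 and 0.022 m and contact force between the fingers and paddle2 below 0.1 N and horizontal distance between each of paddle2, paddle3, paddle4 and paddle1 above 0.025 m and x of paddle3 in the frame of case between -0.02 and 0.02 m and y of paddle3 in the frame of case between -0.095 and 0.095 m and z of paddle3 in the frame of case between 0 and 0.022 m and contact force between the fingers and paddle3 below 0.1 N and horizontal distance between each of paddle3, paddle4 and paddle2 above 0.025 m and x of paddle4 in the frame of case between -0.02 and 0.02 m and y of paddle4 in the frame of case between -0.095 and 0.095 m and z of paddle4 in the frame of case between 0 and 0.022 m and contact force between the fingers and paddle4 below 0.1 N and horizontal distance between paddle4 and paddle3 above 0.025 m), for 0.2 s.
4. the cover is fully seated on the case (x of cover in the frame of case between -0.008 and 0.008 m and y of cover in the frame of case between -0.008 and 0.008 m and z of cover in the frame of case between 0.086 and 0.094 m and angle between cover's own z axis and vertical below 0.04 rad and angle between the x axis of cover and the x axis of case, either way round below 0.12 rad), for 0.2 s.
At the end, for the whole second after the job is handed in: All paddles present stand in the case, one to a compartment (feet on the floor within 14 mm, tilt under 20 degrees), the cover is seated on the ledge (within 8 mm sideways, 4 mm in height, level) and at rest, and the lock is within 5 mm of its locked end (all of step 3 and all of step 4 and value of joint lock above 0.06 m and linear speed of cover below 0.02 m/s); the robot touches nothing.
It fails at once if the tin is shifted by more than 30 mm (distance of tin from where it was at the start of the episode above 0.03 m).
It fails at once if the bottle is shifted by more than 30 mm (distance of bottle from where it was at the start of the episode above 0.03 m).
It fails at once if the hammer is shifted by more than 30 mm (distance of hammer from where it was at the start of the episode above 0.03 m).
Of paddle1, paddle2, paddle3, paddle4 only 2 to 4 are there at a start; the rules pass over those that are not, and their reading is None.
At some moment in a run one of cover may be knocked a few centimetres aside while the robot is not near it.
It also fails if it takes over 210 s, if anything falls off the work surface, if the arm or the gripper's body presses on something with over 40 N, if the wrist force passes 120 N, or if a joint passes its speed limit or range.

### The arm

A 6-joint arm with a two-finger parallel gripper is mounted at the origin on the work surface. World frame = base frame: x ahead of the robot, y to its left, z up, the work surface at z = 0. Lengths are in m, angles in rad, forces in N, time in s.
With the tool pointing down it reaches from about 0.25 to 0.775 m from the base axis. Payload 4 kg.
Tool frame: the origin (TCP) lies at the very end of the fingers, on their centre line; the grasp point (between the pads) lies 19 mm behind it; y points along the fingers, x is the direction in which the jaws open and shut, and the axes are right-handed (so a half turn about y gives the same grasp; the last joint's range is limited). The gripper opens to 94 mm and grips with 3 to 60 N. Pads are 16 mm wide; open, the fingers measure 119 mm over their backs; the gripper's body (75 mm by 177 mm) begins 78 mm behind the grasp point.
Start: joints at [-1.296, 0.087, 1.371, -0, 1.684, -0.103], TCP at [0.203, -0.511, 0.206] pointing down, gripper open.
Joint ranges: [-3.1, 3.1], [-0.76, 2.03], [0.27, 2.55], [-1.08, 4.22], [0.17, 2.65], [-2.57, 2.57]. Speed limits (rad/s): [2.79, 2.79, 3.14, 3.14, 3.14, 3.14].

### API

Orientations are given as [roll, pitch, yaw] about the fixed x, y, z axes, in that order (R = Rz(yaw) Ry(pitch) Rx(roll)).
In Python, from bench import robot gives the robot as it stands.
- The arm moves only by the shell command python3 -m handwheel 'ROWS' [OPENING]. ROWS is JSON, a list of rows, each an object with "delta_pos": the shift along the tool's x, y, z in mm, a list of three; "yaw": the turn about the tool's y in rad. A call has 1 to 12 rows; each row is the pose to reach, as a shift and turn from the pose commanded when the call began, along the tool's axes at that moment; what a row does not reach only later rows make up. A row lasts 1/10 s, in which the tool goes at most 50 mm and 8.59 degrees, less where a joint would pass 70% of its speed; a pose out of reach is approached as far as the arm can. A call with a gripper value outside its range is refused whole. OPENING is the closure in counts, from 0 (fully open) to 255 (shut), set as the call begins (- or left out, the last holds). The fingers move at their own pace and stop on an object; the grip force is fixed at half the most. Time passes only in rows, so rows that repeat a pose let the fingers close. It gives the time, the measured TCP pose, the force and the opening at its end, in the units of the state.
- robot.get_obs(): the state, without advancing time (a new reading comes with each control period).
- robot.snapshot(name): name is "side" or "top" or "wrist"; returns a dict with "image" (384x512x3 uint8, red, green, blue), "fx", "fy", "cx", "cy" (pixels), "rvec" (rotation vector, rad) and "tvec" (3), from world to camera coordinates, as OpenCV has them. Camera axes: x right, y down, z forward; pixel columns grow to the right and rows downward; lengths in m; the calibration is good to about 2 mm. A picture is of the moment at which its call begins. There is no depth.
- robot.close_job(): hands the job in, once; it reports no verdict.
The state is a dict: "time": time; "joint_positions": joint angles; "qvel": joint speeds; "joint_torque": joint torques, N m; "tool_pos": TCP position; "ee_rot": TCP orientation; "wrist_force": force on the tool from outside, world axes, zero at the start; "wrist_torque": the same for the moment, N m; "width": finger opening in m.
Only numpy, scipy, OpenCV 4.12 (cv2) and the standard library are available. Lean on these libraries where they do the work, as an engineer would, in place of code of your own. Each camera call takes 0.05 s, during which the arm holds its last target.

## Working session

There is one attempt and no reset: what is moved stays moved. The work goes in short steps, Python scripts to look and compute and a shell command to move; the robot and the scene stay as the last step left them, time stands still between calls to the robot, and variables do not carry over. Pictures are saved under pics/ and viewed, and the job is handed in when it is done.

```bash
ls; mkdir -p pics; cat > h.py <<'E'
import numpy as np, cv2
from bench import robot
from scipy.spatial.transform import Rotation as R
def snap(n, f=None):
    s=robot.snapshot(n)
    if f: cv2.imwrite('pics/'+f, cv2.cvtColor(s['image'],cv2.COLOR_RGB2BGR))
    np.savez('last_%s.npz'%n, **s)
    return s
def load(n): return dict(np.load('last_%s.npz'%n))
def ray(s,u,v):
    Rm=cv2.Rodrigues(np.array(s['rvec'],float))[0]; t=np.array(s['tvec'],float).ravel()
    d=Rm.T@np.array([(u-s['cx'])/s['fx'],(v-s['cy'])/s['fy'],1.0]); o=-Rm.T@t
    return o,d
def onz(s,u,v,z):
    o,d=ray(s,u,v); return o+d*(z-o[2])/d[2]
def proj(s,P):
    Rm=cv2.Rodrigues(np.array(s['rvec'],float))[0]; t=np.array(s['tvec'],float).ravel()
    c=(Rm@np.atleast_2d(P).T).T+t
    return np.c_[s['fx']*c[:,0]/c[:,2]+s['cx'], s['fy']*c[:,1]/c[:,2]+s['cy']]
def tri(s1,p1,s2,p2):
    o1,d1=ray(s1,*p1);o2,d2=ray(s2,*p2)
    A=np.c_[d1,-d2];x=np.linalg.lstsq(A,o2-o1,rcond=None)[0]
    a=o1+d1*x[0];b=o2+d2*x[1];return (a+b)/2,np.linalg.norm(a-b)
def st():
    o=robot.get_obs(); print('t',round(o['time'],2),'pos',np.round(o['tool_pos'],4),'rot',np.round(o['ee_rot'],3),'F',np.round(o['wrist_force'],1),'w',round(o['width'],4)); 
    print('q',np.round(o['joint_positions'],3)); print(np.round(R.from_euler('xyz',o['ee_rot']).as_matrix(),3)); return o
E
python3 - <<'E'
from h import *
st()
for n in ('side','top','wrist'):
    s=snap(n,n+'0.png'); o,d=ray(s,256,192); print(n,np.round(o,3),np.round(d,3),s['fx'],s['cx'],s['cy'])
E
```

```text
pics
t 0.0 pos [ 0.2027 -0.5107  0.2043] rot [-1.571  0.002 -1.193] F [ 0.6  0.2 -1.7] w 0.094
q [-1.296  0.088  1.372 -0.     1.684 -0.103]
[[ 0.369 -0.001  0.929]
 [-0.929  0.002  0.369]
 [-0.002 -1.     0.   ]]
side [-0.17   0.796  1.182] [ 0.463 -0.552 -0.694] 449.65959429360913 257.95632040582393 190.27437044674846
top [ 0.33  -0.077  1.485] [ 0.146  0.023 -0.989] 373.05119408707617 257.6105640427547 195.2670587393601
wrist [ 0.279 -0.481  0.384] [-0.25  -0.113 -0.962] 286.09791184289315 251.9087698935476 193.20487916145856
```

View pics/top0.png

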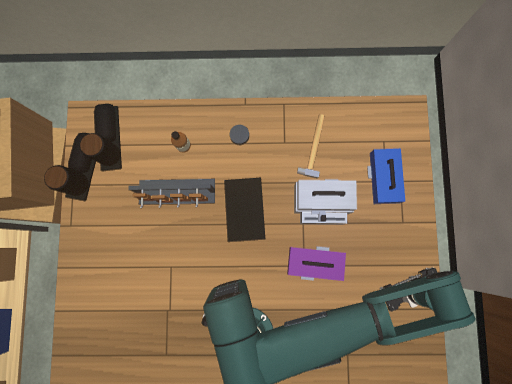

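View pics/side0.png

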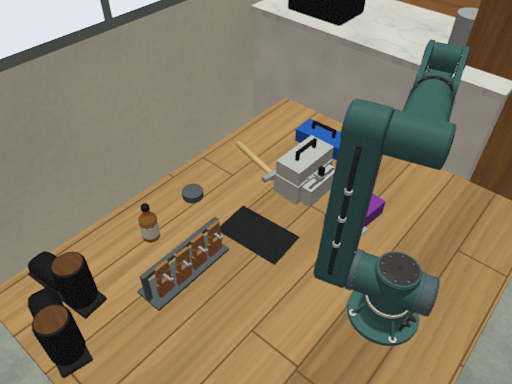

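View pics/wrist0.png

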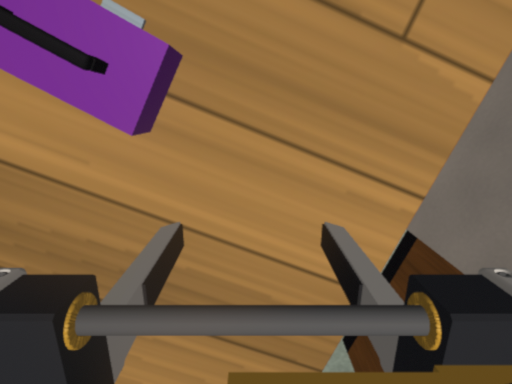

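Top view: the grey case with cover is at (326,195) with its lock at (323,217). The mat is at (244,209) and the rack with paddles at (173,192). The bottle is at (180,140), the tin at (240,134) and the hammer at (312,150). There are three cover-like boxes: grey (326,195), blue (388,175) and purple (317,263). The grey one sits on the case, so it is the one meant. I'll enlarge to confirm it and count the paddles.

```bash
python3 - <<'E'
from h import *
t=cv2.imread('pics/top0.png'); s=cv2.imread('pics/side0.png')
a=cv2.resize(t[165:235,280:370],None,fx=5,fy=5,interpolation=cv2.INTER_CUBIC)
b=cv2.resize(t[170:215,125:222],None,fx=5,fy=5,interpolation=cv2.INTER_CUBIC)
b=cv2.copyMakeBorder(b,0,0,0,max(0,0),cv2.BORDER_CONSTANT)
w=max(a.shape[1],b.shape[1]);pad=lambda x:cv2.copyMakeBorder(x,0,0,0,w-x.shape[1],cv2.BORDER_CONSTANT)
cv2.imwrite('pics/c1.png',np.vstack([pad(a),pad(b)]))
a=cv2.resize(s[130:210,260:350],None,fx=4,fy=4,interpolation=cv2.INTER_CUBIC)
b=cv2.resize(s[215:305,135:235],None,fx=4,fy=4,interpolation=cv2.INTER_CUBIC)
h=max(a.shape[0],b.shape[0]);pad=lambda x:cv2.copyMakeBorder(x,0,h-x.shape[0],0,0,cv2.BORDER_CONSTANT)
cv2.imwrite('pics/c2.png',np.hstack([pad(a),pad(b)]))
E
```

```text
(no output)
```

View pics/c1.png

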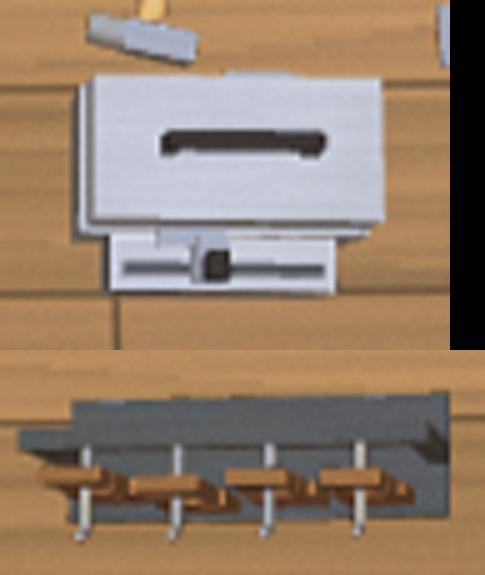

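View pics/c2.png

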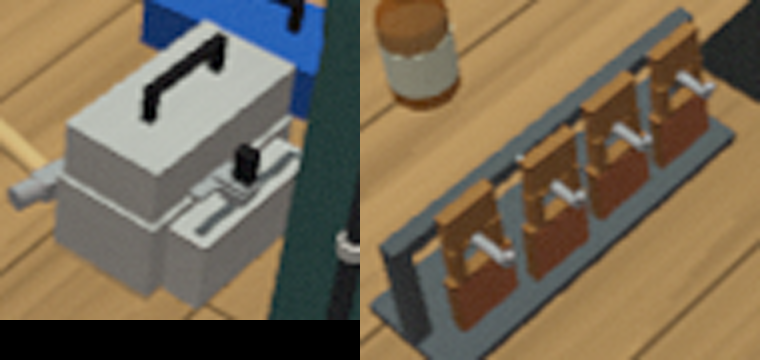

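Four paddles hang, one on every hook. The grey cover on the case is the right one, with its knob about mid-rail. Next I'll take coarse measurements from the top view and check them across both views.

```bash
python3 - <<'E'
from h import *
t=load('top'); im=t['image']; hsv=cv2.cvtColor(im,cv2.COLOR_RGB2HSV)
dark=(hsv[...,2]<60).astype(np.uint8)
def blob(mask,box):
    x0,y0,x1,y1=box; m=np.zeros_like(mask); m[y0:y1,x0:x1]=mask[y0:y1,x0:x1]
    c=max(cv2.findContours(m,cv2.RETR_EXTERNAL,cv2.CHAIN_APPROX_NONE)[0],key=cv2.contourArea)
    return c,cv2.minAreaRect(c),m
def show(n,mask,box,z):
    c,r,m=blob(mask,box); ys,xs=np.nonzero(m); cen=(xs.mean(),ys.mean())
    b=cv2.boxPoints(r)
    print(n,'cen px',np.round(cen,1),'world',np.round(onz(t,*cen,z),4)); print('  box',[np.round(onz(t,*p,z)[:2],3).tolist() for p in b])
show('handle',dark,(308,185,348,200),.189)
show('knob',dark,(318,212,328,222),.139)
show('mat',dark,(222,174,270,246),.003)
purple=((hsv[...,0]>130)&(hsv[...,0]<160)&(hsv[...,1]>90)).astype(np.uint8)
show('purple',purple,(280,240,350,290),.0)
blue=((hsv[...,0]>105)&(hsv[...,0]<128)&(hsv[...,1]>120)).astype(np.uint8)
show('blue',blue,(360,140,410,210),.061)
# hooks crop tips px (crop/5 + (125,170)), crop pasted at y 350
for u,v in [(80,535),(173,533),(265,531),(357,529)]:
    print('tip',np.round(onz(t,125+u/5,170+(v-350)/5,.137),4))
for u,v in [(95,75),(383,78),(383,222),(95,222)]:
    print('cov',np.round(onz(t,280+u/5,165+v/5,.151),4))
for n,(u,v) in dict(hamhead=(308,173),hamend=(322,114),tin=(240,134),bot=(177,136)).items(): print(n,np.round(onz(t,u,v,.02),3))
E
```

```text
handle cen px [330.2 193.1] world [ 0.5151 -0.3056  0.189 ]
  box [[0.513, -0.243], [0.519, -0.246], [0.516, -0.256], [0.509, -0.254]]
knob cen px [322.6 218.1] world [ 0.4317 -0.2842  0.139 ]
  box [[0.443, -0.279], [0.443, -0.293], [0.425, -0.292], [0.425, -0.278]]
mat cen px [244.3 209.2] world [0.4803 0.0056 0.003 ]
  box [[0.6, 0.088], [0.608, -0.059], [0.364, -0.074], [0.355, 0.07]]
purple cen px [316.4 263.5] world [ 0.2647 -0.2755  0.    ]
  box [[0.224, -0.16], [0.33, -0.174], [0.306, -0.392], [0.2, -0.377]]
blue cen px [388.  175.9] world [ 0.5978 -0.5525  0.061 ]
  box [[0.704, -0.496], [0.707, -0.613], [0.498, -0.609], [0.495, -0.494]]
tip [0.4783 0.376  0.137 ]
tip [0.4791 0.3077 0.137 ]
tip [0.4799 0.2402 0.137 ]
tip [0.4807 0.1729 0.137 ]
cov [ 0.5695 -0.2013  0.151 ]
cov [ 0.565  -0.4087  0.151 ]
cov [ 0.4606 -0.4042  0.151 ]
cov [ 0.4626 -0.1989  0.151 ]
hamhead [ 0.621 -0.25   0.02 ]
hamend [ 0.865 -0.313  0.02 ]
tin [0.785 0.021 0.02 ]
bot [0.781 0.278 0.02 ]
```

```bash
cat >> h.py <<'E'
def go(x,y,z,ang=None):
    """print delta (tool axes mm) and yaw for target TCP pos, tool-x world angle in deg (mod 180)"""
    o=robot.get_obs(); M=R.from_euler('xyz',o['ee_rot']).as_matrix(); p=np.array(o['tool_pos'])
    d=M.T@(np.array([x,y,z])-p)*1000
    a=np.degrees(np.arctan2(M[1,0],M[0,0])); da=0 if ang is None else (ang-a+90)%180-90
    print('pos',np.round(p,4),'ang',round(a,2),'delta',np.round(d,1),'yaw',round(-np.radians(da),4),'alt',round(-np.radians(da)+(np.pi if da>0 else -np.pi),3),'q6',round(o['joint_positions'][5],3))
E
python3 - <<'E'
from h import *
go(.432,-.284,.26,-90.9)
E
```

```text
pos [ 0.2028 -0.5108  0.2046] ang -68.35 delta [-126.3  -55.2  296.8] yaw 0.3935 alt -2.748 q6 -0.103
```

```bash
python3 -m handwheel '[{"delta_pos":[0,-50,0],"yaw":0},{"delta_pos":[-126,-55,297],"yaw":0.393},{"delta_pos":[-126,-55,297],"yaw":0.393},{"delta_pos":[-126,-55,297],"yaw":0.393},{"delta_pos":[-126,-55,297],"yaw":0.393},{"delta_pos":[-126,-55,297],"yaw":0.393},{"delta_pos":[-126,-55,297],"yaw":0.393},{"delta_pos":[-126,-55,297],"yaw":0.393},{"delta_pos":[-126,-55,297],"yaw":0.393},{"delta_pos":[-126,-55,297],"yaw":0.393}]'
python3 - <<'E'
from h import *
st(); snap('wrist','w1.png'); snap('top','t1.png')
E
```

```text
time: 1.15
tool_pos: [0.4324, -0.2843, 0.2601]
ee_rot: [-1.572, -0.0, -1.585]
wrist_force: [0.5, 0.4, -0.3]
width: 0.0937
t 1.15 pos [ 0.4324 -0.2843  0.2601] rot [-1.572 -0.    -1.585] F [ 0.5  0.4 -0.3] w 0.0937
q [-6.910e-01  1.100e-02  1.343e+00 -1.000e-03  1.788e+00  8.940e-01]
[[-0.014 -0.001  1.   ]
 [-1.    -0.    -0.014]
 [ 0.    -1.    -0.001]]
```

View pics/w1.png

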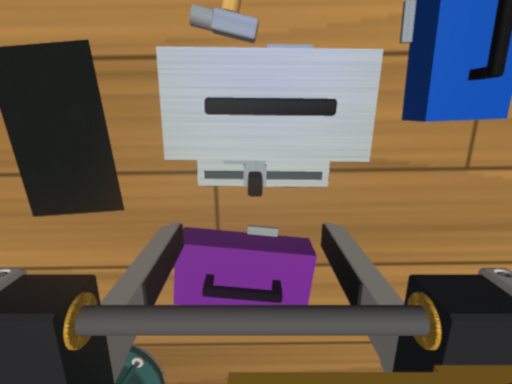

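The wrist view shows the cover's top with corners near (158,48), (381,50), (372,162) and (164,161). The handle is at (270,106) and the knob at (255,184). Now I'll compute positions from these.

```bash
python3 - <<'E'
from h import *
s=load('wrist'); t=load('top'); im=s['image']
print('cam',np.round(ray(s,0,0)[0],3))
hsv=cv2.cvtColor(im,cv2.COLOR_RGB2HSV); dark=(hsv[...,2]<60).astype(np.uint8)
def bl(box):
    x0,y0,x1,y1=box; ys,xs=np.nonzero(dark[y0:y1,x0:x1]); xs=xs+x0;ys=ys+y0
    return (xs.min(),ys.min(),xs.max()+1,ys.max()+1),(xs.mean()+.0,ys.mean()+.0)
h=bl((195,90,345,122)); k=bl((240,165,270,205)); print(h,k)
for z in (.189,): print('handle',np.round([onz(s,h[0][0],h[1][1],z),onz(s,h[0][2],h[1][1],z),onz(s,*h[1],z)],4))
for v in (k[0][1],k[0][3]): print('knob top',np.round([onz(s,k[0][0],v,.139),onz(s,k[0][2],v,.139)],4))
# cover top contour
g=((hsv[...,1]<60)&(hsv[...,2]>120)).astype(np.uint8); g[:44]=0; g[165:]=0; g[:,:150]=0; g[:,395:]=0
c=max(cv2.findContours(g,cv2.RETR_EXTERNAL,cv2.CHAIN_APPROX_NONE)[0],key=cv2.contourArea)
ap=cv2.approxPolyDP(c,8,True)[:,0]; print(ap.tolist())
P=np.array([onz(s,*p,.151) for p in ap]); print(np.round(P,4).tolist(), P.mean(0))
E
```

```text
cam [ 0.514 -0.285  0.439]
((np.int64(206), np.int64(99), np.int64(336), np.int64(115)), (np.float64(272.10820700470464), np.float64(106.12911657083116))) ((np.int64(249), np.int64(172), np.int64(262), np.int64(195)), (np.float64(254.73021582733813), np.float64(183.19064748201438)))
handle [[ 0.5176 -0.2466  0.189 ]
 [ 0.5162 -0.3554  0.189 ]
 [ 0.5169 -0.302   0.189 ]]
knob top [[ 0.4504 -0.281   0.139 ]
 [ 0.4502 -0.295   0.139 ]]
knob top [[ 0.4247 -0.2806  0.139 ]
 [ 0.4245 -0.2949  0.139 ]]
[[156, 47], [165, 159], [369, 160], [382, 49]]
[[0.5704, -0.1981, 0.151], [0.4675, -0.1962, 0.151], [0.4637, -0.4032, 0.151], [0.566, -0.4048, 0.151]] [ 0.51690855 -0.30058001  0.151     ]
```

```bash
python3 -m handwheel '[{"delta_pos":[4,50,4],"yaw":0.005},{"delta_pos":[4,100,4],"yaw":0.005},{"delta_pos":[4,125,4],"yaw":0.005},{"delta_pos":[4,145,4],"yaw":0.005},{"delta_pos":[4,145,4],"yaw":0.005},{"delta_pos":[4,145,4],"yaw":0.005}]' && python3 -m handwheel '[{"delta_pos":[0,0,0],"yaw":0},{"delta_pos":[0,0,0],"yaw":0},{"delta_pos":[0,0,0],"yaw":0},{"delta_pos":[0,0,0],"yaw":0},{"delta_pos":[0,0,0],"yaw":0},{"delta_pos":[0,0,0],"yaw":0},{"delta_pos":[0,0,0],"yaw":0},{"delta_pos":[0,0,0],"yaw":0}]' 255
```

```text
time: 1.85
tool_pos: [0.4358, -0.2896, 0.1159]
ee_rot: [-1.571, -0.0, -1.593]
wrist_force: [-0.6, -0.6, -0.4]
width: 0.0941
time: 2.65
tool_pos: [0.4364, -0.2886, 0.1154]
ee_rot: [-1.571, -0.0, -1.591]
wrist_force: [0.5, -0.1, -0.6]
width: 0.0337
```

```bash
python3 -m handwheel '[{"delta_pos":[0,0,0],"yaw":0},{"delta_pos":[0,0,0],"yaw":0},{"delta_pos":[0,0,0],"yaw":0},{"delta_pos":[0,0,0],"yaw":0},{"delta_pos":[0,0,0],"yaw":0}]' 255
```

```text
time: 3.15
tool_pos: [0.4364, -0.2884, 0.1154]
ee_rot: [-1.571, 0.0, -1.591]
wrist_force: [0.1, 1.2, 0.7]
width: 0.0156
```

Gripped: the 15.6 mm width matches the 16 mm fin. Now I'll slide towards -y (tool +x).

```bash
python3 -m handwheel '[{"delta_pos":[8,0,0],"yaw":0},{"delta_pos":[16,0,0],"yaw":0},{"delta_pos":[24,0,0],"yaw":0},{"delta_pos":[30,0,0],"yaw":0},{"delta_pos":[35,0,0],"yaw":0},{"delta_pos":[35,0,0],"yaw":0}]' && python3 -m handwheel '[{"delta_pos":[4,0,0],"yaw":0},{"delta_pos":[8,0,0],"yaw":0},{"delta_pos":[8,0,0],"yaw":0}]'
```

```text
time: 3.75
tool_pos: [0.4355, -0.3251, 0.1154]
ee_rot: [-1.571, -0.002, -1.592]
wrist_force: [-0.8, -1.1, 0.6]
width: 0.0161
time: 4.05
tool_pos: [0.4354, -0.3322, 0.1155]
ee_rot: [-1.571, -0.001, -1.591]
wrist_force: [-1.2, 0.2, 1.1]
width: 0.0157
```

```bash
for i in 1 2; do :; done; python3 -m handwheel '[{"delta_pos":[3,0,0],"yaw":0},{"delta_pos":[6,0,0],"yaw":0},{"delta_pos":[6,0,0],"yaw":0}]'; python3 -m handwheel '[{"delta_pos":[3,0,0],"yaw":0},{"delta_pos":[6,0,0],"yaw":0},{"delta_pos":[6,0,0],"yaw":0}]'
```

```text
time: 4.35
tool_pos: [0.4353, -0.3381, 0.1155]
ee_rot: [-1.571, -0.001, -1.591]
wrist_force: [-1.2, 0.8, 0.5]
width: 0.0156
time: 4.65
tool_pos: [0.4351, -0.3433, 0.1154]
ee_rot: [-1.571, 0.001, -1.591]
wrist_force: [-2.0, 4.0, 1.7]
width: 0.0158
```

```bash
python3 - <<'E'
from h import *
s=snap('wrist','w2.png'); im=cv2.imread('pics/w2.png'); cv2.imwrite('pics/w2c.png',cv2.resize(im[60:384,100:420],None,fx=1.8,fy=1.8))
E
```

```text
(no output)
```

View pics/w2c.png

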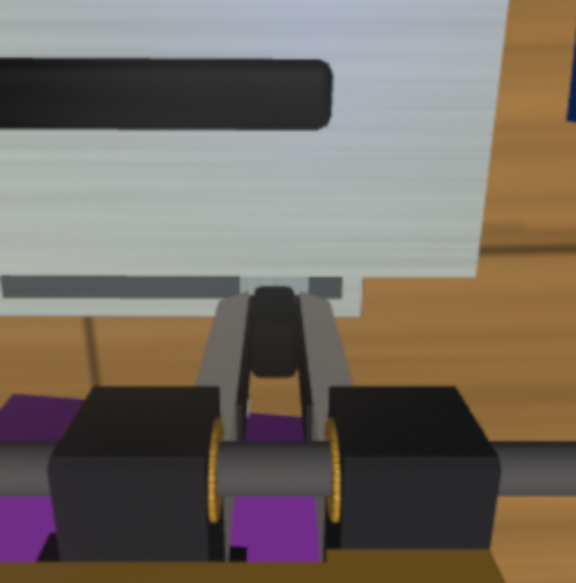

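```bash
python3 -m handwheel '[{"delta_pos":[3,0,0],"yaw":0},{"delta_pos":[5,0,0],"yaw":0},{"delta_pos":[5,0,0],"yaw":0}]'; python3 -m handwheel '[{"delta_pos":[3,0,0],"yaw":0},{"delta_pos":[5,0,0],"yaw":0},{"delta_pos":[5,0,0],"yaw":0}]'
```

```text
time: 5.0
tool_pos: [0.4351, -0.3436, 0.1154]
ee_rot: [-1.572, 0.01, -1.589]
wrist_force: [-2.3, 14.4, 5.3]
width: 0.0152
time: 5.3
tool_pos: [0.4351, -0.3438, 0.1153]
ee_rot: [-1.573, 0.02, -1.587]
wrist_force: [-3.3, 26.2, 10.5]
width: 0.016
```

End stop reached at y=-0.3437. So the locked end should be at y≈-0.279. I'll relieve the force, open and lift to see.

```bash
python3 -m handwheel '[{"delta_pos":[-5,0,0],"yaw":0},{"delta_pos":[-9,0,0],"yaw":0},{"delta_pos":[-9,0,0],"yaw":0}]'; python3 -m handwheel '[{"delta_pos":[0,0,0],"yaw":0},{"delta_pos":[0,0,0],"yaw":0},{"delta_pos":[0,0,0],"yaw":0},{"delta_pos":[0,0,0],"yaw":0}]' 100;  python3 -m handwheel '[{"delta_pos":[0,-40,0],"yaw":0},{"delta_pos":[0,-80,0],"yaw":0},{"delta_pos":[0,-120,0],"yaw":0},{"delta_pos":[0,-140,0],"yaw":0},{"delta_pos":[0,-140,0],"yaw":0},{"delta_pos":[0,-140,0],"yaw":0}]' 100
python3 - <<'E'
from h import *
st(); s=snap('wrist','w3.png')
E
```

```text
time: 5.6
tool_pos: [0.4352, -0.3433, 0.1154]
ee_rot: [-1.571, 0.002, -1.59]
wrist_force: [-1.4, 5.5, 3.5]
width: 0.0155
time: 6.0
tool_pos: [0.4355, -0.3454, 0.1156]
ee_rot: [-1.57, -0.001, -1.591]
wrist_force: [-0.4, 0.7, -0.2]
width: 0.0443
time: 6.6
tool_pos: [0.4352, -0.3448, 0.2549]
ee_rot: [-1.571, -0.0, -1.591]
wrist_force: [0.0, 0.3, -0.9]
width: 0.0572
t 6.6 pos [ 0.4352 -0.3448  0.2549] rot [-1.571 -0.    -1.591] F [ 0.   0.3 -0.9] w 0.0572
q [-0.772  0.095  1.265 -0.     1.781  0.819]
[[-0.02 -0.    1.  ]
 [-1.   -0.   -0.02]
 [ 0.   -1.    0.  ]]
```

View pics/w3.png

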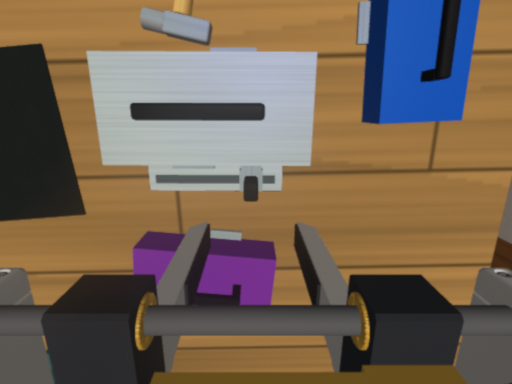

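The knob (251,188) is at the right end of its rail and the catch is clear of the lip. Next I'll line up over the handle with the jaws along the cover's x.

```bash
python3 - <<'E'
from h import *
go(.517,-.3008,.255,-1.2)
E
```

```text
pos [ 0.4348 -0.3444  0.2536] ang -91.17 delta [-45.2  -1.5  81.3] yaw -1.5703 alt 1.571 q6 0.819
```

```bash
python3 -m handwheel '[{"delta_pos":[-45,-2,81],"yaw":-1.57},{"delta_pos":[-45,-2,81],"yaw":-1.57},{"delta_pos":[-45,-2,81],"yaw":-1.57},{"delta_pos":[-45,-2,81],"yaw":-1.57},{"delta_pos":[-45,-2,81],"yaw":-1.57},{"delta_pos":[-45,-2,81],"yaw":-1.57},{"delta_pos":[-45,-2,81],"yaw":-1.57},{"delta_pos":[-45,-2,81],"yaw":-1.57},{"delta_pos":[-45,-2,81],"yaw":-1.57},{"delta_pos":[-45,-2,81],"yaw":-1.57},{"delta_pos":[-45,-2,81],"yaw":-1.57},{"delta_pos":[-45,-2,81],"yaw":-1.57}]'
python3 - <<'E'
from h import *
go(.517,-.3008,.164,-1.2); s=snap('wrist','w4.png')
E
```

```text
time: 7.85
tool_pos: [0.5164, -0.3008, 0.2545]
ee_rot: [-1.568, 0.004, -0.021]
wrist_force: [0.8, 0.1, -0.5]
width: 0.057
pos [ 0.5164 -0.3008  0.2545] ang -1.22 delta [ 0.9 90.5 -0.2] yaw -0.0004 alt 3.141 q6 -0.601
```

View pics/w4.png

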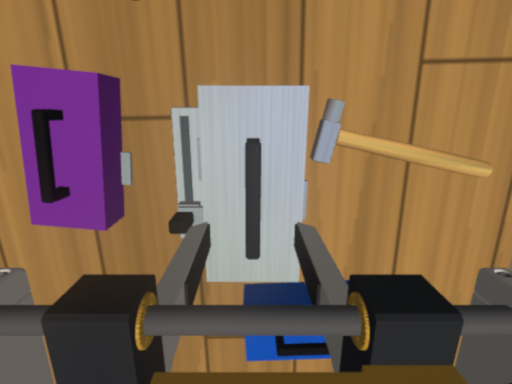

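The handle (253,198) lies midway between the fingers. I'll descend and grip.

```bash
python3 -m handwheel '[{"delta_pos":[0,40,0],"yaw":0},{"delta_pos":[1,70,0],"yaw":0},{"delta_pos":[1,90,0],"yaw":0},{"delta_pos":[1,90,0],"yaw":0},{"delta_pos":[1,90,0],"yaw":0}]' && python3 -m handwheel '[{"delta_pos":[0,0,0],"yaw":0},{"delta_pos":[0,0,0],"yaw":0},{"delta_pos":[0,0,0],"yaw":0},{"delta_pos":[0,0,0],"yaw":0},{"delta_pos":[0,0,0],"yaw":0},{"delta_pos":[0,0,0],"yaw":0},{"delta_pos":[0,0,0],"yaw":0},{"delta_pos":[0,0,0],"yaw":0},{"delta_pos":[0,0,0],"yaw":0}]' 255
```

```text
time: 8.4
tool_pos: [0.5179, -0.3011, 0.167]
ee_rot: [-1.57, 0.001, -0.022]
wrist_force: [-0.2, -0.5, -0.4]
width: 0.0573
time: 9.3
tool_pos: [0.5175, -0.3014, 0.1677]
ee_rot: [-1.571, 0.001, -0.021]
wrist_force: [-4.6, 0.1, 2.3]
width: 0.0141
```

```bash
python3 -m handwheel '[{"delta_pos":[0,0,0],"yaw":0},{"delta_pos":[0,0,0],"yaw":0},{"delta_pos":[0,4,0],"yaw":0},{"delta_pos":[0,4,0],"yaw":0}]' 180 && python3 -m handwheel '[{"delta_pos":[0,0,0],"yaw":0},{"delta_pos":[0,0,0],"yaw":0},{"delta_pos":[0,0,0],"yaw":0},{"delta_pos":[0,0,0],"yaw":0},{"delta_pos":[0,0,0],"yaw":0},{"delta_pos":[0,0,0],"yaw":0},{"delta_pos":[0,0,0],"yaw":0}]' 255; python3 -m handwheel '[{"delta_pos":[0,-8,0],"yaw":0},{"delta_pos":[0,-20,0],"yaw":0},{"delta_pos":[0,-30,0],"yaw":0},{"delta_pos":[0,-40,0],"yaw":0},{"delta_pos":[0,-40,0],"yaw":0}]'
```

```text
time: 9.7
tool_pos: [0.5183, -0.301, 0.1626]
ee_rot: [-1.57, 0.0, -0.021]
wrist_force: [-0.7, 0.3, -0.4]
width: 0.0274
time: 10.4
tool_pos: [0.5178, -0.3013, 0.1635]
ee_rot: [-1.571, 0.001, -0.021]
wrist_force: [-3.3, 0.7, 0.6]
width: 0.0138
time: 10.9
tool_pos: [0.5193, -0.3019, 0.2063]
ee_rot: [-1.574, -0.004, -0.021]
wrist_force: [-0.0, -0.3, -4.0]
width: 0.0135
```

```bash
python3 - <<'E'
from h import *
st(); snap('side','s5.png'); snap('wrist','w5.png'); go(.48,.006,.24,-1.2+0)
im=cv2.imread('pics/s5.png'); cv2.imwrite('pics/s5c.png',cv2.resize(im[80:240,200:400],None,fx=3,fy=3))
E
```

```text
t 10.9 pos [ 0.5193 -0.3019  0.2063] rot [-1.574 -0.004 -0.021] F [-0.  -0.3 -4. ] w 0.0135
q [-0.621  0.197  1.246  0.     1.694 -0.6  ]
[[ 1.     0.004  0.021]
 [-0.021 -0.003  1.   ]
 [ 0.004 -1.    -0.003]]
pos [ 0.5184 -0.3014  0.204 ] ang -1.2 delta [-44.8 -36.2 306.5] yaw 0.0 alt -3.142 q6 -0.6
```

View pics/s5c.png

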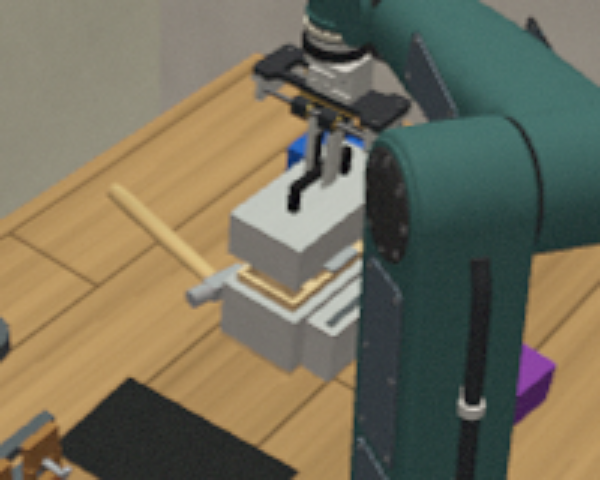

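```bash
python3 -m handwheel '[{"delta_pos":[0,-30,0],"yaw":0},{"delta_pos":[0,-60,20],"yaw":0},{"delta_pos":[-45,-60,306],"yaw":0.2},{"delta_pos":[-45,-60,306],"yaw":0.6},{"delta_pos":[-45,-60,306],"yaw":1.0},{"delta_pos":[-45,-60,306],"yaw":1.47},{"delta_pos":[-45,-60,306],"yaw":1.47},{"delta_pos":[-45,-60,306],"yaw":1.47},{"delta_pos":[-45,-60,306],"yaw":1.47},{"delta_pos":[-45,-60,306],"yaw":1.47},{"delta_pos":[-45,-60,306],"yaw":1.47},{"delta_pos":[-45,-60,306],"yaw":1.47}]'; python3 -m handwheel '[{"delta_pos":[0,0,0],"yaw":0},{"delta_pos":[0,0,0],"yaw":0},{"delta_pos":[0,0,0],"yaw":0}]'
python3 - <<'E'
from h import *
go(.48,.006,.077,-85.8)
E
```

```text
time: 12.2
tool_pos: [0.4792, 0.006, 0.2628]
ee_rot: [-1.572, 0.0, -1.472]
wrist_force: [-0.5, -0.0, -4.0]
width: 0.0135
time: 12.5
tool_pos: [0.4795, 0.0056, 0.2632]
ee_rot: [-1.571, 0.0, -1.464]
wrist_force: [-0.4, -0.2, -3.8]
width: 0.0137
pos [0.4795 0.0056 0.2632] ang -83.9 delta [ -0.4 186.2   0.6] yaw 0.0332 alt -3.108 q6 1.358
```

```bash
python3 -m handwheel '[{"delta_pos":[0,40,0],"yaw":0.03},{"delta_pos":[0,80,0],"yaw":0.03},{"delta_pos":[0,120,0],"yaw":0.03},{"delta_pos":[0,150,0],"yaw":0.03},{"delta_pos":[0,170,0],"yaw":0.03},{"delta_pos":[0,178,0],"yaw":0.03},{"delta_pos":[0,178,0],"yaw":0.03}]'; python3 -m handwheel '[{"delta_pos":[0,3,0],"yaw":0},{"delta_pos":[0,6,0],"yaw":0},{"delta_pos":[0,6,0],"yaw":0}]'
```

```text
time: 13.2
tool_pos: [0.4787, 0.0056, 0.0844]
ee_rot: [-1.573, 0.0, -1.496]
wrist_force: [-0.6, 0.1, -3.2]
width: 0.0135
time: 13.5
tool_pos: [0.4801, 0.0055, 0.0802]
ee_rot: [-1.569, -0.0, -1.496]
wrist_force: [-0.7, 0.6, -4.5]
width: 0.0137
```

```bash
python3 -m handwheel '[{"delta_pos":[0,2,0],"yaw":0},{"delta_pos":[0,3,0],"yaw":0},{"delta_pos":[0,3,0],"yaw":0}]';python3 -m handwheel '[{"delta_pos":[0,1,0],"yaw":0},{"delta_pos":[0,1,0],"yaw":0}]'
```

```text
time: 13.8
tool_pos: [0.4797, 0.0056, 0.0768]
ee_rot: [-1.57, -0.0, -1.496]
wrist_force: [-1.8, 0.8, -3.0]
width: 0.0137
time: 14.0
tool_pos: [0.4797, 0.0058, 0.0763]
ee_rot: [-1.57, 0.0, -1.496]
wrist_force: [-3.4, 2.1, 1.3]
width: 0.0134
```

```bash
python3 -m handwheel '[{"delta_pos":[0,0,0],"yaw":0},{"delta_pos":[0,0,0],"yaw":0},{"delta_pos":[0,0,0],"yaw":0},{"delta_pos":[0,0,0],"yaw":0}]' 110;python3 -m handwheel '[{"delta_pos":[0,-30,0],"yaw":0},{"delta_pos":[0,-70,0],"yaw":0},{"delta_pos":[0,-110,0],"yaw":0},{"delta_pos":[0,-160,0],"yaw":0},{"delta_pos":[0,-175,0],"yaw":0},{"delta_pos":[0,-175,0],"yaw":0}]'
python3 - <<'E'
from h import *
st(); snap('wrist','w6.png'); snap('top','t6.png')
E
```

```text
time: 14.4
tool_pos: [0.48, 0.0054, 0.0757]
ee_rot: [-1.57, -0.0, -1.496]
wrist_force: [-0.6, 0.1, 0.1]
width: 0.0423
time: 15.0
tool_pos: [0.4812, 0.0054, 0.2538]
ee_rot: [-1.564, -0.001, -1.496]
wrist_force: [-0.7, 0.0, 0.3]
width: 0.0531
t 15.0 pos [0.4812 0.0054 0.2538] rot [-1.564e+00 -1.000e-03 -1.496e+00] F [-0.7  0.   0.3] w 0.0531
q [-0.107 -0.077  1.441 -0.     1.771  1.39 ]
[[ 0.074  0.007  0.997]
 [-0.997 -0.001  0.074]
 [ 0.001 -1.     0.007]]
```

View pics/t6.png

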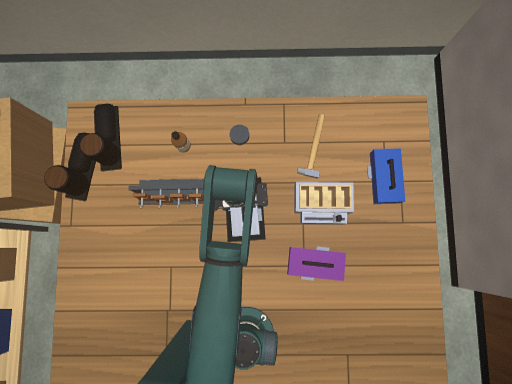

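View pics/w6.png

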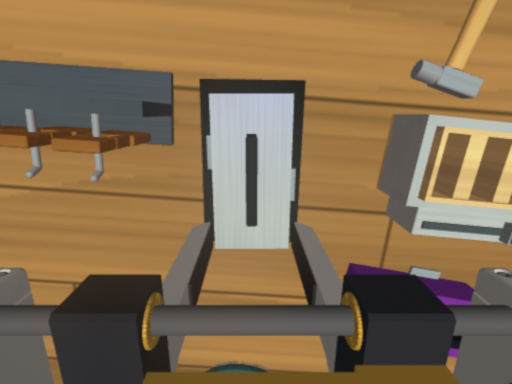

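The cover stands upright inside the mat, with its handle at (252,180) in the wrist view. Now I'll go over the rack with the jaws along its x and look.

```bash
python3 - <<'E'
from h import *
go(.51,.20,.28,.7)
E
```

```text
pos [0.4792 0.0056 0.2489] ang -85.73 delta [-191.6  -31.1   45.2] yaw -1.5085 alt 1.633 q6 1.39
```

```bash
python3 -m handwheel '[{"delta_pos":[-50,-31,45],"yaw":-0.15},{"delta_pos":[-100,-31,45],"yaw":-0.3},{"delta_pos":[-150,-31,45],"yaw":-0.45},{"delta_pos":[-192,-31,45],"yaw":-1.508},{"delta_pos":[-192,-31,45],"yaw":-1.508},{"delta_pos":[-192,-31,45],"yaw":-1.508},{"delta_pos":[-192,-31,45],"yaw":-1.508},{"delta_pos":[-192,-31,45],"yaw":-1.508},{"delta_pos":[-192,-31,45],"yaw":-1.508},{"delta_pos":[-192,-31,45],"yaw":-1.508},{"delta_pos":[-192,-31,45],"yaw":-1.508},{"delta_pos":[-192,-31,45],"yaw":-1.508}]' 150
python3 - <<'E'
from h import *
go(.51,.20,.28,.7); snap('wrist','w7.png')
E
```

```text
time: 16.3
tool_pos: [0.5095, 0.2002, 0.2789]
ee_rot: [-1.572, 0.004, 0.009]
wrist_force: [0.1, -0.5, -0.7]
width: 0.0389
pos [0.5095 0.2002 0.2789] ang 0.51 delta [ 0.5 -1.1 -0.2] yaw -0.0034 alt 3.138 q6 0.262
```

View pics/w7.png

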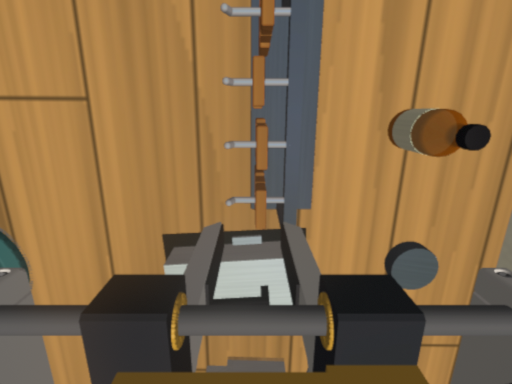

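```bash
python3 - <<'E'
from h import *
im=cv2.imread('pics/w7.png'); cv2.imwrite('pics/w7c.png',cv2.resize(im[0:240,210:330],None,fx=2.5,fy=2.5,interpolation=cv2.INTER_CUBIC)); 
s=load('wrist')
for v in (12,82,145,201): print('tip',np.round(onz(s,227,v,.135),4),'rail front',np.round(onz(s,289,v,.125),4))
E
```

```text
tip [0.4827 0.3753 0.135 ] rail front [0.5454 0.3787 0.125 ]
tip [0.4818 0.3102 0.135 ] rail front [0.5484 0.3117 0.125 ]
tip [0.4808 0.2441 0.135 ] rail front [0.5515 0.2436 0.125 ]
tip [0.4798 0.1781 0.135 ] rail front [0.5546 0.1757 0.125 ]
```

View pics/w7c.png

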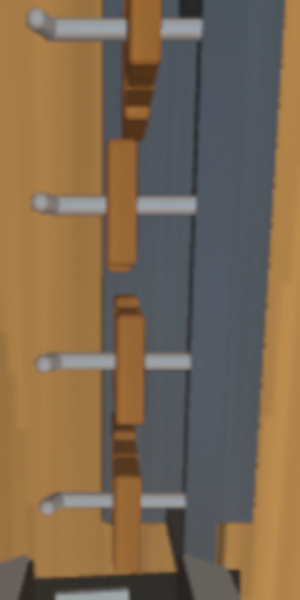

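```bash
python3 - <<'E'
from h import *
s=load('wrist')
for n,(x0,x1,y0,y1) in dict(p1=(113,140,475,572),p2=(117,144,313,423),p3=(107,136,140,265),p4=(128,160,0,65)).items():
    f=lambda a,b: onz(s,210+a/2.5,b/2.5,.161)
    print(n,'cen',np.round(f((x0+x1)/2,(y0+y1)/2),4),'w',np.round((f(x1,y0)-f(x0,y0))[0],4),'len',np.round((f(x0,y0)-f(x0,y1))[1],4), 'ends', np.round(f(x0,y0),4),np.round(f(x1,y1),4))
E
```

```text
p1 cen [0.519  0.1772 0.161 ] w 0.0116 len 0.0452 ends [0.5128 0.1992 0.161 ] [0.5255 0.1542 0.161 ]
p2 cen [0.5194 0.2452 0.161 ] w 0.0109 len 0.0452 ends [0.5136 0.2673 0.161 ] [0.5256 0.2222 0.161 ]
p3 cen [0.5147 0.3091 0.161 ] w 0.011 len 0.0454 ends [0.5089 0.3312 0.161 ] [0.5208 0.286  0.161 ]
p4 cen [0.522  0.3673 0.161 ] w 0.0116 len 0.0209 ends [0.516  0.3776 0.161 ] [0.5282 0.3568 0.161 ]
```

The paddle heads measure 46 x 12 mm, as they should. Paddle 1's centre is at (0.519, 0.177). I'll take it first, with TCP z≈0.131.

```bash
python3 -m handwheel '[{"delta_pos":[9,0,-23],"yaw":0},{"delta_pos":[9,50,-23],"yaw":0},{"delta_pos":[9,90,-23],"yaw":0},{"delta_pos":[9,90,-23],"yaw":0},{"delta_pos":[9,90,-23],"yaw":0}]' 185
python3 - <<'E'
from h import *
go(.519,.177,.131,.5); snap('wrist','w8.png')
E
```

```text
time: 16.85
tool_pos: [0.5191, 0.1774, 0.1911]
ee_rot: [-1.571, 0.002, 0.011]
wrist_force: [0.7, 0.1, 0.4]
width: 0.0257
pos [0.5191 0.1774 0.1911] ang 0.61 delta [ 0.  60.1 -0.4] yaw 0.002 alt -3.14 q6 0.215
```

View pics/w8.png

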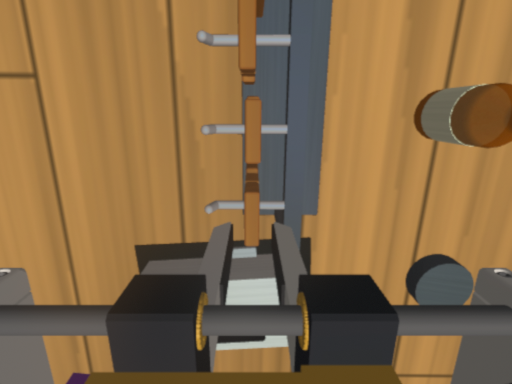

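Paddle 1's head (252,212) is centred between the fingers. I'll descend and grip.

```bash
python3 -m handwheel '[{"delta_pos":[0,30,0],"yaw":0},{"delta_pos":[0,50,0],"yaw":0},{"delta_pos":[0,60,0],"yaw":0},{"delta_pos":[0,60,0],"yaw":0}]' 185; python3 -m handwheel '[{"delta_pos":[0,0,0],"yaw":0},{"delta_pos":[0,0,0],"yaw":0},{"delta_pos":[0,0,0],"yaw":0},{"delta_pos":[0,0,0],"yaw":0},{"delta_pos":[0,0,0],"yaw":0}]' 255
```

```text
time: 17.3
tool_pos: [0.5201, 0.1778, 0.1325]
ee_rot: [-1.571, -0.001, 0.012]
wrist_force: [-1.0, 0.7, 0.8]
width: 0.0259
time: 17.8
tool_pos: [0.5204, 0.1778, 0.1335]
ee_rot: [-1.57, -0.003, 0.012]
wrist_force: [-1.3, -0.1, 5.8]
width: 0.0119
```

```bash
python3 -m handwheel '[{"delta_pos":[0,-8,0],"yaw":0},{"delta_pos":[0,-16,0],"yaw":0},{"delta_pos":[0,-19,0],"yaw":0},{"delta_pos":[0,-19,0],"yaw":0},{"delta_pos":[0,-19,0],"yaw":0}]'; python3 -m handwheel '[{"delta_pos":[-15,0,0],"yaw":0},{"delta_pos":[-30,0,0],"yaw":0},{"delta_pos":[-45,0,0],"yaw":0},{"delta_pos":[-65,0,0],"yaw":0},{"delta_pos":[-75,0,0],"yaw":0},{"delta_pos":[-75,0,0],"yaw":0}]'
python3 - <<'E'
from h import *
st(); snap('side','s9.png'); snap('top','t9.png')
im=cv2.imread('pics/s9.png'); cv2.imwrite('pics/s9c.png',cv2.resize(im[150:350,120:370],None,fx=3,fy=3))
E
```

```text
time: 18.3
tool_pos: [0.5193, 0.1775, 0.1502]
ee_rot: [-1.571, 0.0, 0.012]
wrist_force: [-0.2, -0.4, -0.4]
width: 0.0118
time: 18.9
tool_pos: [0.4436, 0.1767, 0.1503]
ee_rot: [-1.571, 0.0, 0.012]
wrist_force: [0.5, -0.7, -0.7]
width: 0.0118
t 18.9 pos [0.4436 0.1767 0.1503] rot [-1.571  0.     0.012] F [ 0.5 -0.7 -0.7] w 0.0118
q [ 0.26  -0.057  1.627 -0.     1.573  0.248]
[[ 1.    -0.    -0.012]
 [ 0.012 -0.     1.   ]
 [-0.    -1.    -0.   ]]
```

View pics/s9c.png

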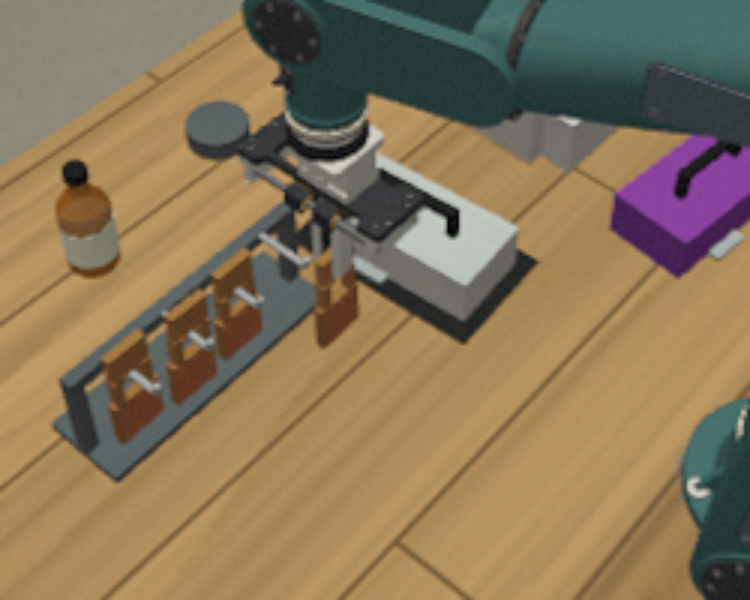

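Paddle 1 is off its hook and hanging straight from the gripper. Now I'll measure the case from the top picture.

```bash
python3 - <<'E'
from h import *
im=cv2.imread('pics/t9.png'); cv2.imwrite('pics/t9c.png',cv2.resize(im[170:235,285:370],None,fx=8,fy=8,interpolation=cv2.INTER_CUBIC)); 
E
```

```text
(no output)
```

View pics/t9c.png

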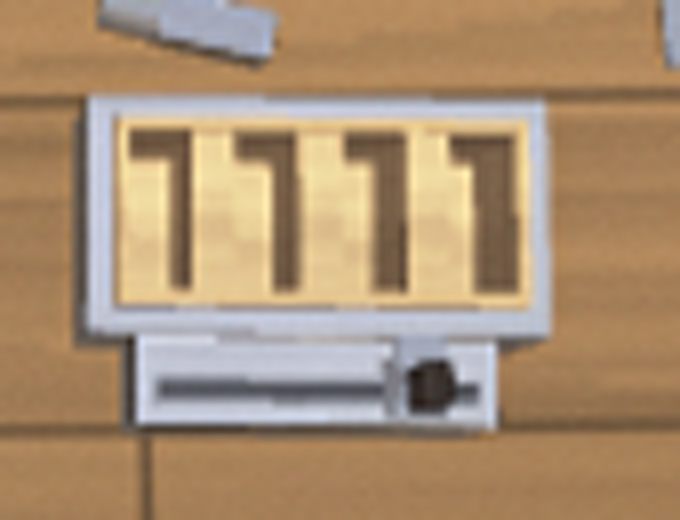

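```bash
python3 - <<'E'
from h import *
t=load('top')
def q(L,z):
    P=np.array([onz(t,285+(u+.5)/8-.5,170+(v+.5)/8-.5,z) for u,v in L]); c=P.mean(0); 
    y=(P[0]+P[3]-P[1]-P[2])/2; x=(P[0]+P[1]-P[2]-P[3])/2
    print('c',np.round(c,4),'ylen',round(np.linalg.norm(y),4),'xlen',round(np.linalg.norm(x),4),'yaw from y',round(np.arctan2(-y[0],y[1]),4),'from x',round(np.arctan2(x[1],x[0]),4))
q([(117,116),(528,120),(532,308),(118,304)],.105)
q([(88,95),(545,100),(550,335),(90,332)],.09)
im=t['image']; hsv=cv2.cvtColor(im,cv2.COLOR_RGB2HSV)
m=((hsv[...,1]>60)).astype(np.uint8); z=np.zeros_like(m); z[178:214,294:358]=m[178:214,294:358]
cs=[c for c in cv2.findContours(z,cv2.RETR_EXTERNAL,cv2.CHAIN_APPROX_NONE)[0] if cv2.contourArea(c)>400]
for c in cs:
    r=cv2.minAreaRect(c);print(r, np.round(onz(t,*r[0],.105),4))
E
```

```text
c [ 0.5162 -0.3007  0.105 ] ylen 0.1911 xlen 0.0882 yaw from y -0.0202 from x -0.0192
c [ 0.5167 -0.3005  0.09  ] ylen 0.2147 xlen 0.1119 yaw from y -0.0192 from x -0.0174
((324.5, 196.5), (23.0, 51.0), 90.0) [ 0.5144 -0.2988  0.105 ]
```

The case centre is (0.5165, -0.3006) with yaw -0.019, and the wall and ledge sizes match. I'll carry paddle 1 to above slot1 (0.5151, -0.3756).

```bash
python3 -m handwheel '[{"delta_pos":[0,-50,0],"yaw":0},{"delta_pos":[0,-100,0],"yaw":0},{"delta_pos":[20,-120,-50],"yaw":0},{"delta_pos":[65,-120,-553],"yaw":1.6},{"delta_pos":[65,-120,-553],"yaw":1.6},{"delta_pos":[65,-120,-553],"yaw":1.6},{"delta_pos":[65,-120,-553],"yaw":1.6},{"delta_pos":[65,-120,-553],"yaw":1.6},{"delta_pos":[65,-120,-553],"yaw":1.6},{"delta_pos":[65,-120,-553],"yaw":1.6},{"delta_pos":[65,-120,-553],"yaw":1.6},{"delta_pos":[65,-120,-553],"yaw":1.6}]'; python3 - <<'E'
from h import *
go(.5151,-.3756,.27,-91.1)
E
```

```text
time: 20.2
tool_pos: [0.5098, -0.3171, 0.2698]
ee_rot: [-1.57, -0.0, -1.345]
wrist_force: [0.3, 1.1, -0.9]
width: 0.012
pos [ 0.5098 -0.3171  0.2698] ang -77.07 delta [58.1 -0.2 -8. ] yaw 0.2448 alt -2.897 q6 0.694
```

```bash
python3 -m handwheel '[{"delta_pos":[58,0,-8],"yaw":0.245},{"delta_pos":[58,0,-8],"yaw":0.245},{"delta_pos":[58,0,-8],"yaw":0.245},{"delta_pos":[58,0,-8],"yaw":0.245},{"delta_pos":[58,0,-8],"yaw":0.245}]'; python3 - <<'E'
from h import *
go(.5151,-.3756,.27,-91.1); snap('wrist','w10.png')
E
```

```text
time: 20.7
tool_pos: [0.5155, -0.3715, 0.2706]
ee_rot: [-1.57, -0.0, -1.581]
wrist_force: [0.6, 0.7, -0.3]
width: 0.0118
pos [ 0.5155 -0.3715  0.2706] ang -90.56 delta [ 4.1  0.6 -0.3] yaw 0.0095 alt -3.132 q6 0.867
```

View pics/w10.png

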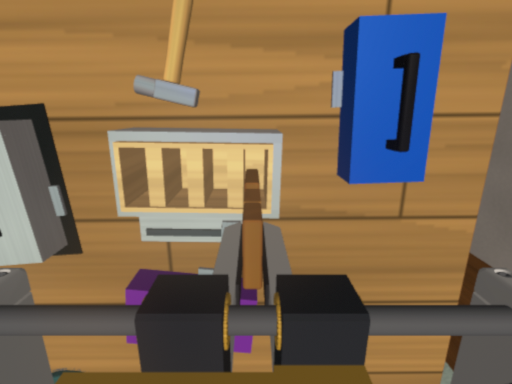

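The held paddle (252,215) points at the right-hand compartment (255,180). I'll descend.

```bash
python3 -m handwheel '[{"delta_pos":[4,0,0],"yaw":0.01},{"delta_pos":[4,50,0],"yaw":0.01},{"delta_pos":[4,90,0],"yaw":0.01},{"delta_pos":[4,120,0],"yaw":0.01},{"delta_pos":[4,145,0],"yaw":0.01},{"delta_pos":[4,150,0],"yaw":0.01},{"delta_pos":[4,150,0],"yaw":0.01}]';python3 -m handwheel '[{"delta_pos":[0,3,0],"yaw":0},{"delta_pos":[0,6,0],"yaw":0},{"delta_pos":[0,6,0],"yaw":0}]'
```

```text
time: 21.45
tool_pos: [0.5148, -0.3758, 0.1197]
ee_rot: [-1.572, 0.001, -1.593]
wrist_force: [0.6, -0.5, -0.6]
width: 0.0116
time: 21.75
tool_pos: [0.5154, -0.3768, 0.1153]
ee_rot: [-1.569, -0.001, -1.593]
wrist_force: [0.6, -0.0, -1.0]
width: 0.0116
```

```bash
python3 -m handwheel '[{"delta_pos":[0,2,0],"yaw":0},{"delta_pos":[0,4,0],"yaw":0},{"delta_pos":[0,4,0],"yaw":0}]'; python3 -m handwheel '[{"delta_pos":[0,0,0],"yaw":0},{"delta_pos":[0,0,0],"yaw":0},{"delta_pos":[0,0,0],"yaw":0}]' 205;  python3 -m handwheel '[{"delta_pos":[0,-20,0],"yaw":0},{"delta_pos":[0,-60,0],"yaw":0},{"delta_pos":[0,-110,0],"yaw":0},{"delta_pos":[0,-160,0],"yaw":0},{"delta_pos":[0,-160,0],"yaw":0}]'
python3 - <<'E'
from h import *
st(); snap('wrist','w11.png');  snap('top','t11.png'); go(.45,.18,.27,.7)
im=cv2.imread('pics/t11.png'); cv2.imwrite('pics/t11c.png',cv2.resize(im[170:235,285:370],None,fx=8,fy=8,interpolation=cv2.INTER_CUBIC)); 
E
```

```text
time: 22.05
tool_pos: [0.5152, -0.3767, 0.1108]
ee_rot: [-1.57, -0.001, -1.593]
wrist_force: [-0.5, -0.2, 0.5]
width: 0.0116
time: 22.35
tool_pos: [0.515, -0.3765, 0.1101]
ee_rot: [-1.571, 0.0, -1.593]
wrist_force: [-0.4, 0.3, 0.4]
width: 0.0182
time: 22.85
tool_pos: [0.5172, -0.3783, 0.2807]
ee_rot: [-1.557, -0.011, -1.593]
wrist_force: [1.0, -0.6, 0.7]
width: 0.0183
t 22.85 pos [ 0.5172 -0.3783  0.2807] rot [-1.557 -0.011 -1.593] F [ 1.  -0.6  0.7] w 0.0183
q [-0.72   0.281  0.998  0.     1.845  0.873]
[[-0.022  0.013  1.   ]
 [-1.    -0.012 -0.022]
 [ 0.011 -1.     0.013]]
pos [ 0.5156 -0.377   0.2725] ang -91.29 delta [-5.554e+02  5.000e-01 -7.810e+01] yaw 1.5361 alt -1.605 q6 0.873
```

View pics/w11.png

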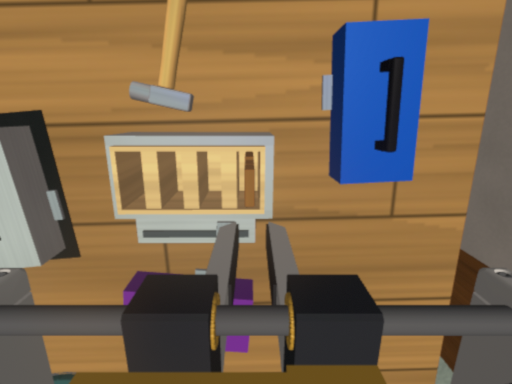

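Paddle 1 stands in slot1 (249,180). Next is paddle 2 at (0.519, 0.245).

```bash
python3 -m handwheel '[{"delta_pos":[-622,0,-10],"yaw":-1.6},{"delta_pos":[-622,0,-10],"yaw":-1.6},{"delta_pos":[-622,0,-10],"yaw":-1.6},{"delta_pos":[-622,0,-10],"yaw":-1.6},{"delta_pos":[-622,0,-10],"yaw":-1.6},{"delta_pos":[-622,0,-10],"yaw":-1.6},{"delta_pos":[-622,0,-10],"yaw":-1.6},{"delta_pos":[-622,0,-10],"yaw":-1.6},{"delta_pos":[-622,0,-10],"yaw":-1.6},{"delta_pos":[-622,0,-10],"yaw":-1.6},{"delta_pos":[-622,0,-10],"yaw":-1.6},{"delta_pos":[-622,0,-10],"yaw":-1.6}]' 185; python3 - <<'E'
from h import *
go(.519,.245,.20,.5)
E
```

```text
time: 24.15
tool_pos: [0.5175, 0.2252, 0.2672]
ee_rot: [-1.572, 0.004, 0.008]
wrist_force: [1.1, -0.0, -0.2]
width: 0.0257
pos [0.5175 0.2252 0.2672] ang 0.48 delta [ 1.9 67.2 19.9] yaw -0.0003 alt 3.141 q6 0.302
```

```bash
python3 -m handwheel '[{"delta_pos":[2,0,20],"yaw":0},{"delta_pos":[2,40,20],"yaw":0},{"delta_pos":[2,70,20],"yaw":0},{"delta_pos":[2,70,20],"yaw":0},{"delta_pos":[2,70,20],"yaw":0}]'; python3 - <<'E'
from h import *
go(.519,.245,.131,.5); s=snap('wrist','w12.png'); im=cv2.imread('pics/w12.png'); cv2.imwrite('pics/w12c.png',cv2.resize(im[0:300,150:350],None,fx=2,fy=2))
E
```

```text
time: 24.65
tool_pos: [0.5198, 0.2431, 0.1982]
ee_rot: [-1.572, 0.004, 0.007]
wrist_force: [1.0, -0.1, 0.7]
width: 0.0257
pos [0.5198 0.2431 0.1982] ang 0.38 delta [-0.5 67.2  2. ] yaw -0.0021 alt 3.139 q6 0.332
```

View pics/w12c.png

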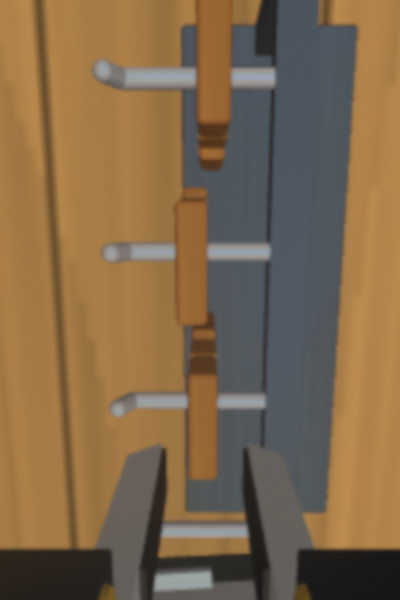

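Paddle 2's head (crop 203,425) is centred between the fingers. I'll grip it, lift and draw it off.

```bash
python3 -m handwheel '[{"delta_pos":[0,30,1],"yaw":0},{"delta_pos":[0,56,1],"yaw":0},{"delta_pos":[0,66,1],"yaw":0},{"delta_pos":[0,66,1],"yaw":0}]' 185; python3 -m handwheel '[{"delta_pos":[0,0,0],"yaw":0},{"delta_pos":[0,0,0],"yaw":0},{"delta_pos":[0,0,0],"yaw":0},{"delta_pos":[0,0,0],"yaw":0},{"delta_pos":[0,0,0],"yaw":0}]' 255; python3 - <<'E'
from h import *
s=load('wrist')
for n,(x0,x1,y0,y1) in dict(p3=(177,207,200,324),p4=(196,230,0,123)).items():
    f=lambda a,b: onz(s,150+a/2,b/2,.161)
    print(n,'cen',np.round(f((x0+x1)/2,(y0+y1)/2),4),'y ends',np.round(f(x0,y0),4),np.round(f(x1,y1),4))
E
```

```text
time: 25.1
tool_pos: [0.5206, 0.2442, 0.134]
ee_rot: [-1.571, 0.001, 0.006]
wrist_force: [0.3, 0.0, 1.0]
width: 0.0258
time: 25.6
tool_pos: [0.5216, 0.2449, 0.1362]
ee_rot: [-1.57, -0.003, 0.007]
wrist_force: [-1.3, -0.1, 5.7]
width: 0.0118
p3 cen [0.5149 0.31   0.161 ] y ends [0.5095 0.3318 0.161 ] [0.5207 0.2868 0.161 ]
p4 cen [0.5219 0.3764 0.161 ] y ends [0.5161 0.3945 0.161 ] [0.5281 0.3574 0.161 ]
```

```bash
python3 -m handwheel '[{"delta_pos":[0,-8,0],"yaw":0},{"delta_pos":[0,-16,0],"yaw":0},{"delta_pos":[0,-19,0],"yaw":0},{"delta_pos":[0,-19,0],"yaw":0},{"delta_pos":[0,-19,0],"yaw":0}]'; python3 -m handwheel '[{"delta_pos":[-15,0,0],"yaw":0},{"delta_pos":[-30,0,0],"yaw":0},{"delta_pos":[-45,0,0],"yaw":0},{"delta_pos":[-65,0,0],"yaw":0},{"delta_pos":[-75,0,0],"yaw":0},{"delta_pos":[-75,0,0],"yaw":0}]'
python3 - <<'E'
from h import *
go(.5155,-.3256,.27,-91.1); snap('side','s13.png')
im=cv2.imread('pics/s13.png'); cv2.imwrite('pics/s13c.png',cv2.resize(im[200:320,120:270],None,fx=3,fy=3))
E
```

```text
time: 26.1
tool_pos: [0.5206, 0.2445, 0.1528]
ee_rot: [-1.571, 0.0, 0.007]
wrist_force: [0.6, 0.1, -0.6]
width: 0.0113
time: 26.7
tool_pos: [0.4448, 0.2441, 0.153]
ee_rot: [-1.571, 0.0, 0.008]
wrist_force: [0.6, 0.1, -0.2]
width: 0.0119
pos [0.4448 0.2441 0.153 ] ang 0.43 delta [  66.4 -116.9 -570.2] yaw -1.544 alt 1.598 q6 0.383
```

View pics/s13c.png

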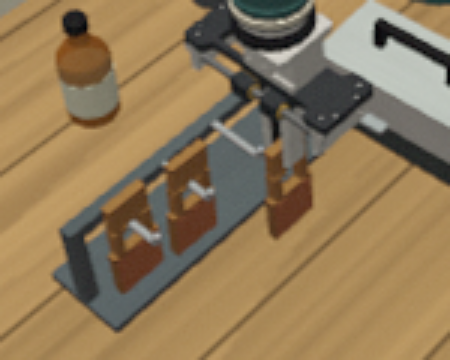

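Paddle 2 is free. I'll carry it to slot2 (0.516, -0.3256).

```bash
python3 -m handwheel '[{"delta_pos":[0,-50,0],"yaw":0},{"delta_pos":[0,-100,0],"yaw":0},{"delta_pos":[20,-117,-50],"yaw":0},{"delta_pos":[66,-117,-570],"yaw":1.6},{"delta_pos":[66,-117,-570],"yaw":1.6},{"delta_pos":[66,-117,-570],"yaw":1.6},{"delta_pos":[66,-117,-570],"yaw":1.6},{"delta_pos":[66,-117,-570],"yaw":1.6},{"delta_pos":[66,-117,-570],"yaw":1.6},{"delta_pos":[66,-117,-570],"yaw":1.6},{"delta_pos":[66,-117,-570],"yaw":1.6},{"delta_pos":[66,-117,-570],"yaw":1.6}]'; python3 - <<'E'
from h import *
go(.516,-.3256,.27,-91.1)
E
```

```text
time: 27.95
tool_pos: [0.5083, -0.251, 0.2697]
ee_rot: [-1.57, -0.001, -1.35]
wrist_force: [0.9, 0.6, -0.3]
width: 0.0118
pos [ 0.5083 -0.251   0.2697] ang -77.36 delta [74.5 -0.2 -8.8] yaw 0.2397 alt -2.902 q6 0.792
```

```bash
python3 -m handwheel '[{"delta_pos":[75,0,-9],"yaw":0.24},{"delta_pos":[75,0,-9],"yaw":0.24},{"delta_pos":[75,0,-9],"yaw":0.24},{"delta_pos":[75,0,-9],"yaw":0.24},{"delta_pos":[75,0,-9],"yaw":0.24},{"delta_pos":[75,0,-9],"yaw":0.24}]'; python3 - <<'E'
from h import *
go(.516,-.3256,.12,-91.1); snap('wrist','w14.png')
E
```

```text
time: 28.55
tool_pos: [0.5164, -0.3218, 0.2705]
ee_rot: [-1.57, -0.0, -1.581]
wrist_force: [-0.6, 0.4, -0.0]
width: 0.0118
pos [ 0.5164 -0.3218  0.2705] ang -90.59 delta [  3.7 150.5  -0.5] yaw 0.0089 alt -3.133 q6 0.931
```

View pics/w14.png

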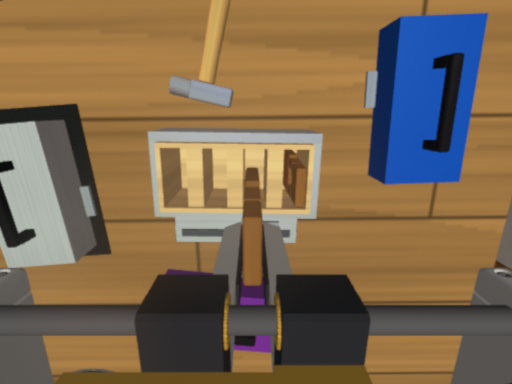

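Aligned over the second compartment from the right, with paddle 1 standing at (296,178). I'll descend.

```bash
python3 -m handwheel '[{"delta_pos":[4,0,0],"yaw":0.01},{"delta_pos":[4,50,0],"yaw":0.01},{"delta_pos":[4,90,0],"yaw":0.01},{"delta_pos":[4,120,0],"yaw":0.01},{"delta_pos":[4,145,0],"yaw":0.01},{"delta_pos":[4,150,0],"yaw":0.01},{"delta_pos":[4,150,0],"yaw":0.01}]';python3 -m handwheel '[{"delta_pos":[0,3,0],"yaw":0},{"delta_pos":[0,6,0],"yaw":0},{"delta_pos":[0,6,0],"yaw":0}]'
```

```text
time: 29.3
tool_pos: [0.5157, -0.3266, 0.1193]
ee_rot: [-1.572, 0.001, -1.593]
wrist_force: [-0.0, -0.5, -1.2]
width: 0.0121
time: 29.6
tool_pos: [0.5164, -0.3274, 0.115]
ee_rot: [-1.569, -0.001, -1.593]
wrist_force: [0.1, 0.2, -0.2]
width: 0.0114
```

```bash
python3 -m handwheel '[{"delta_pos":[0,1,0],"yaw":0},{"delta_pos":[0,2,0],"yaw":0},{"delta_pos":[0,2,0],"yaw":0}]'; python3 -m handwheel '[{"delta_pos":[0,0,0],"yaw":0},{"delta_pos":[0,0,0],"yaw":0},{"delta_pos":[0,0,0],"yaw":0}]' 205;  python3 -m handwheel '[{"delta_pos":[0,-20,0],"yaw":0},{"delta_pos":[0,-60,0],"yaw":0},{"delta_pos":[0,-110,0],"yaw":0},{"delta_pos":[0,-160,0],"yaw":0},{"delta_pos":[0,-160,0],"yaw":0}]'
python3 - <<'E'
from h import *
snap('wrist','w15.png'); go(.5145,.310,.27,.5)
E
```

```text
time: 29.9
tool_pos: [0.5164, -0.3274, 0.1134]
ee_rot: [-1.569, -0.001, -1.593]
wrist_force: [-0.8, 0.7, 4.6]
width: 0.0117
time: 30.2
tool_pos: [0.5158, -0.3269, 0.1113]
ee_rot: [-1.571, 0.0, -1.593]
wrist_force: [-0.7, 0.0, -0.1]
width: 0.0187
time: 30.7
tool_pos: [0.5184, -0.3288, 0.2817]
ee_rot: [-1.557, -0.01, -1.593]
wrist_force: [1.0, -0.3, 0.7]
width: 0.0185
pos [ 0.5175 -0.3282  0.2774] ang -91.29 delta [-638.     3.3  -17.4] yaw 1.5396 alt -1.602 q6 0.936
```

View pics/w15.png

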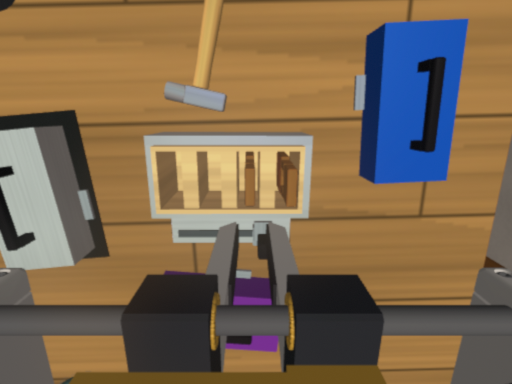

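Paddle 2 is in slot2 (250,180). Next is paddle 3 at (0.515, 0.310).

```bash
python3 -m handwheel '[{"delta_pos":[-638,0,-17],"yaw":-1.6},{"delta_pos":[-638,0,-17],"yaw":-1.6},{"delta_pos":[-638,0,-17],"yaw":-1.6},{"delta_pos":[-638,0,-17],"yaw":-1.6},{"delta_pos":[-638,0,-17],"yaw":-1.6},{"delta_pos":[-638,0,-17],"yaw":-1.6},{"delta_pos":[-638,0,-17],"yaw":-1.6},{"delta_pos":[-638,0,-17],"yaw":-1.6},{"delta_pos":[-638,0,-17],"yaw":-1.6},{"delta_pos":[-638,0,-17],"yaw":-1.6},{"delta_pos":[-638,0,-17],"yaw":-1.6},{"delta_pos":[-638,0,-17],"yaw":-1.6}]' 185; python3 - <<'E'
from h import *
go(.515,.310,.20,.5)
E
```

```text
time: 31.95
tool_pos: [0.5125, 0.2748, 0.2695]
ee_rot: [-1.572, 0.003, 0.008]
wrist_force: [0.5, -0.4, 0.0]
width: 0.026
pos [0.5125 0.2748 0.2695] ang 0.49 delta [ 3.  69.4 35.3] yaw -0.0002 alt 3.141 q6 0.386
```

```bash
python3 -m handwheel '[{"delta_pos":[3,0,35],"yaw":0},{"delta_pos":[3,40,36],"yaw":0},{"delta_pos":[3,70,36],"yaw":0},{"delta_pos":[3,70,36],"yaw":0},{"delta_pos":[3,70,36],"yaw":0},{"delta_pos":[3,70,36],"yaw":0}]'; python3 - <<'E'
from h import *
go(.515,.310,.131,.5); s=snap('wrist','w16.png'); im=cv2.imread('pics/w16.png'); cv2.imwrite('pics/w16c.png',cv2.resize(im[0:300,150:350],None,fx=2,fy=2))
E
```

```text
time: 32.55
tool_pos: [0.517, 0.309, 0.2037]
ee_rot: [-1.57, -0.003, 0.006]
wrist_force: [-0.0, -0.2, 0.5]
width: 0.0259
pos [0.517  0.309  0.2037] ang 0.36 delta [-2.2 72.7  0.9] yaw -0.0025 alt 3.139 q6 0.438
```

View pics/w16c.png

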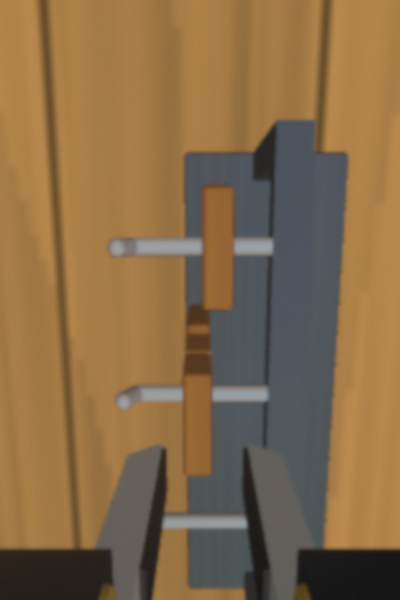

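Paddle 3's head is at crop (198,423), about 2-3 mm off the finger midline, so I'll shift -2 mm while descending.

```bash
python3 -m handwheel '[{"delta_pos":[-2,30,1],"yaw":0},{"delta_pos":[-2,56,1],"yaw":0},{"delta_pos":[-2,69,1],"yaw":0},{"delta_pos":[-2,69,1],"yaw":0},{"delta_pos":[-2,69,1],"yaw":0}]' 185; python3 -m handwheel '[{"delta_pos":[0,0,0],"yaw":0},{"delta_pos":[0,0,0],"yaw":0},{"delta_pos":[0,0,0],"yaw":0},{"delta_pos":[0,0,0],"yaw":0},{"delta_pos":[0,0,0],"yaw":0}]' 255; python3 - <<'E'
from h import *
s=load('wrist')
for n,(x0,x1,y0,y1) in dict(p4=(202,234,186,309)).items():
    f=lambda a,b: onz(s,150+a/2,b/2,.161)
    print(n,'cen',np.round(f((x0+x1)/2,(y0+y1)/2),4),'y ends',np.round(f(x0,y0),4),np.round(f(x1,y1),4))
E
```

```text
time: 33.1
tool_pos: [0.5151, 0.3102, 0.1345]
ee_rot: [-1.57, -0.002, 0.006]
wrist_force: [-0.1, -0.1, -0.5]
width: 0.0257
time: 33.6
tool_pos: [0.515, 0.3104, 0.1345]
ee_rot: [-1.57, -0.003, 0.007]
wrist_force: [0.1, -0.7, 4.6]
width: 0.0117
p4 cen [0.5222 0.381  0.161 ] y ends [0.5161 0.4029 0.161 ] [0.5288 0.3578 0.161 ]
```

```bash
python3 -m handwheel '[{"delta_pos":[0,-8,0],"yaw":0},{"delta_pos":[0,-16,0],"yaw":0},{"delta_pos":[0,-19,0],"yaw":0},{"delta_pos":[0,-19,0],"yaw":0},{"delta_pos":[0,-19,0],"yaw":0}]'; python3 -m handwheel '[{"delta_pos":[-15,0,0],"yaw":0},{"delta_pos":[-30,0,0],"yaw":0},{"delta_pos":[-45,0,0],"yaw":0},{"delta_pos":[-65,0,0],"yaw":0},{"delta_pos":[-75,0,0],"yaw":0},{"delta_pos":[-75,0,0],"yaw":0}]'
python3 - <<'E'
from h import *
go(.517,-.2756,.27,-91.1); snap('side','s17.png')
im=cv2.imread('pics/s17.png'); cv2.imwrite('pics/s17c.png',cv2.resize(im[200:320,120:270],None,fx=3,fy=3))
E
```

```text
time: 34.1
tool_pos: [0.5141, 0.3099, 0.1515]
ee_rot: [-1.571, 0.0, 0.007]
wrist_force: [0.7, 0.3, -1.8]
width: 0.012
time: 34.7
tool_pos: [0.4383, 0.3095, 0.1517]
ee_rot: [-1.571, 0.0, 0.008]
wrist_force: [-0.0, 0.5, -0.5]
width: 0.0122
pos [0.4383 0.3095 0.1517] ang 0.44 delta [  74.2 -118.2 -585.7] yaw -1.5439 alt 1.598 q6 0.501
```

View pics/s17c.png

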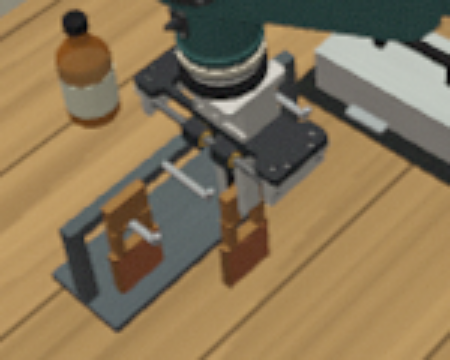

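Paddle 3 is free. I'll carry it to slot3 (0.517, -0.2756).

```bash
python3 -m handwheel '[{"delta_pos":[0,-50,0],"yaw":0},{"delta_pos":[0,-100,0],"yaw":0},{"delta_pos":[20,-118,-50],"yaw":0},{"delta_pos":[74,-118,-586],"yaw":1.6},{"delta_pos":[74,-118,-586],"yaw":1.6},{"delta_pos":[74,-118,-586],"yaw":1.6},{"delta_pos":[74,-118,-586],"yaw":1.6},{"delta_pos":[74,-118,-586],"yaw":1.6},{"delta_pos":[74,-118,-586],"yaw":1.6},{"delta_pos":[74,-118,-586],"yaw":1.6},{"delta_pos":[74,-118,-586],"yaw":1.6},{"delta_pos":[74,-118,-586],"yaw":1.6}]'; python3 - <<'E'
from h import *
go(.517,-.2756,.27,-91.1)
E
```

```text
time: 35.95
tool_pos: [0.5071, -0.1847, 0.2695]
ee_rot: [-1.57, -0.001, -1.35]
wrist_force: [0.6, 0.2, -0.2]
width: 0.0114
pos [ 0.5071 -0.1847  0.2695] ang -77.38 delta [ 90.8  -0.4 -10.2] yaw 0.2395 alt -2.902 q6 0.896
```

```bash
python3 -m handwheel '[{"delta_pos":[92,0,-10],"yaw":0.24},{"delta_pos":[92,0,-10],"yaw":0.24},{"delta_pos":[92,0,-10],"yaw":0.24},{"delta_pos":[92,0,-10],"yaw":0.24},{"delta_pos":[92,0,-10],"yaw":0.24},{"delta_pos":[92,0,-10],"yaw":0.24}]'; python3 - <<'E'
from h import *
go(.517,-.2756,.12,-91.1); snap('wrist','w18.png')
E
```

```text
time: 36.55
tool_pos: [0.518, -0.2725, 0.27]
ee_rot: [-1.57, -0.0, -1.581]
wrist_force: [0.4, -0.0, -0.8]
width: 0.0117
pos [ 0.518  -0.2725  0.27  ] ang -90.6 delta [  3.1 150.   -1.1] yaw 0.0087 alt -3.133 q6 1.0
```

View pics/w18.png

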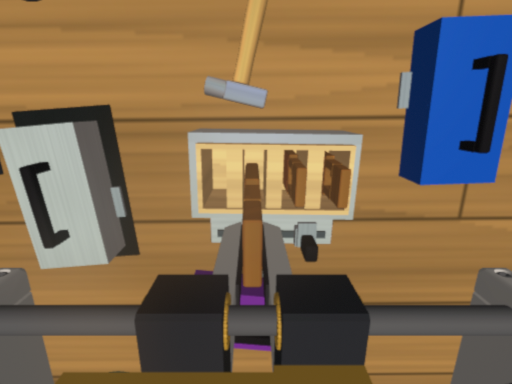

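Aligned over the third compartment. The cover on the mat may have shifted a little, so I'll check that later. Descending.

```bash
python3 -m handwheel '[{"delta_pos":[3,0,-1],"yaw":0.01},{"delta_pos":[3,50,-1],"yaw":0.01},{"delta_pos":[3,90,-1],"yaw":0.01},{"delta_pos":[3,120,-1],"yaw":0.01},{"delta_pos":[3,145,-1],"yaw":0.01},{"delta_pos":[3,150,-1],"yaw":0.01},{"delta_pos":[3,150,-1],"yaw":0.01}]';python3 -m handwheel '[{"delta_pos":[0,3,0],"yaw":0},{"delta_pos":[0,6,0],"yaw":0},{"delta_pos":[0,6,0],"yaw":0}]'
```

```text
time: 37.3
tool_pos: [0.5163, -0.276, 0.1191]
ee_rot: [-1.572, 0.001, -1.593]
wrist_force: [0.4, -1.7, -0.9]
width: 0.0117
time: 37.6
tool_pos: [0.5172, -0.2769, 0.1145]
ee_rot: [-1.569, -0.001, -1.593]
wrist_force: [-0.7, 0.2, -0.7]
width: 0.0119
```

```bash
python3 -m handwheel '[{"delta_pos":[0,1,0],"yaw":0},{"delta_pos":[0,2,0],"yaw":0},{"delta_pos":[0,2,0],"yaw":0}]'; python3 -m handwheel '[{"delta_pos":[0,0,0],"yaw":0},{"delta_pos":[0,0,0],"yaw":0},{"delta_pos":[0,0,0],"yaw":0}]' 205;  python3 -m handwheel '[{"delta_pos":[0,-20,0],"yaw":0},{"delta_pos":[0,-60,0],"yaw":0},{"delta_pos":[0,-110,0],"yaw":0},{"delta_pos":[0,-160,0],"yaw":0},{"delta_pos":[0,-160,0],"yaw":0}]'
python3 - <<'E'
from h import *
snap('wrist','w19.png'); snap('top','t19.png'); go(.522,.381,.27,.5)
E
```

```text
time: 37.9
tool_pos: [0.5172, -0.2769, 0.1128]
ee_rot: [-1.569, -0.001, -1.593]
wrist_force: [-0.4, -0.8, 3.1]
width: 0.0119
time: 38.2
tool_pos: [0.5165, -0.2765, 0.1111]
ee_rot: [-1.571, 0.0, -1.593]
wrist_force: [-0.1, 0.3, -0.1]
width: 0.0183
time: 38.7
tool_pos: [0.5192, -0.2782, 0.2811]
ee_rot: [-1.557, -0.009, -1.593]
wrist_force: [1.1, -0.3, 0.5]
width: 0.0189
pos [ 0.5173 -0.277   0.2734] ang -91.29 delta [-657.9    1.9  -10.1] yaw 1.5396 alt -1.602 q6 1.005
```

View pics/w19.png

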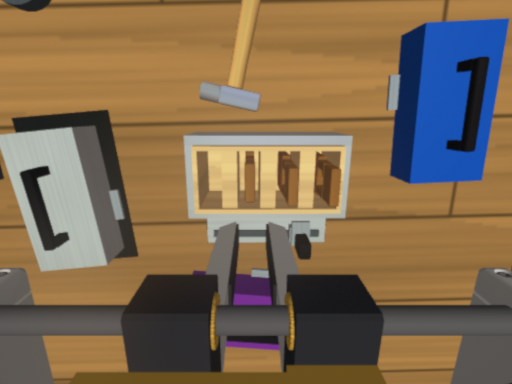

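View pics/t19.png

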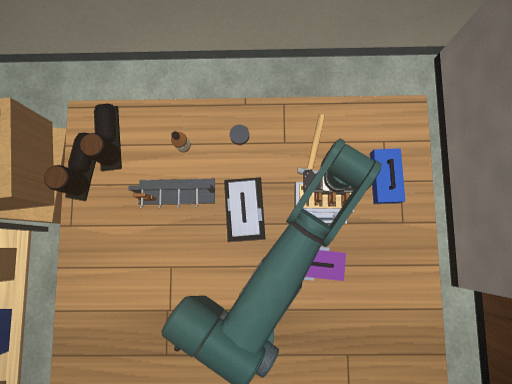

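Paddle 3 stands at (250,178) and the cover is still centred on the mat (243,208). Next is paddle 4 at (0.522, 0.381).

```bash
python3 -m handwheel '[{"delta_pos":[-658,0,-10],"yaw":-1.6},{"delta_pos":[-658,0,-10],"yaw":-1.6},{"delta_pos":[-658,0,-10],"yaw":-1.6},{"delta_pos":[-658,0,-10],"yaw":-1.6},{"delta_pos":[-658,0,-10],"yaw":-1.6},{"delta_pos":[-658,0,-10],"yaw":-1.6},{"delta_pos":[-658,0,-10],"yaw":-1.6},{"delta_pos":[-658,0,-10],"yaw":-1.6},{"delta_pos":[-658,0,-10],"yaw":-1.6},{"delta_pos":[-658,0,-10],"yaw":-1.6},{"delta_pos":[-658,0,-10],"yaw":-1.6},{"delta_pos":[-658,0,-10],"yaw":-1.6}]' 185; python3 - <<'E'
from h import *
go(.522,.381,.20,.5)
E
```

```text
time: 40.0
tool_pos: [0.5199, 0.325, 0.2683]
ee_rot: [-1.573, 0.004, 0.008]
wrist_force: [1.0, 1.3, -0.0]
width: 0.0256
pos [0.5199 0.325  0.2683] ang 0.48 delta [ 2.9 68.1 56.1] yaw -0.0003 alt 3.141 q6 0.458
```

```bash
python3 -m handwheel '[{"delta_pos":[2,0,45],"yaw":0},{"delta_pos":[2,35,57],"yaw":0},{"delta_pos":[2,65,57],"yaw":0},{"delta_pos":[2,68,57],"yaw":0},{"delta_pos":[2,68,57],"yaw":0},{"delta_pos":[2,68,57],"yaw":0}]'; python3 - <<'E'
from h import *
go(.522,.381,.131,.5); s=snap('wrist','w20.png'); im=cv2.imread('pics/w20.png'); cv2.imwrite('pics/w20c.png',cv2.resize(im[0:300,150:350],None,fx=2,fy=2))
E
```

```text
time: 40.6
tool_pos: [0.5232, 0.3801, 0.2047]
ee_rot: [-1.57, -0.001, 0.006]
wrist_force: [-0.2, -0.1, 0.2]
width: 0.0261
pos [0.5232 0.3801 0.2047] ang 0.34 delta [-1.3 73.7  0.8] yaw -0.0028 alt 3.139 q6 0.535
```

View pics/w20c.png

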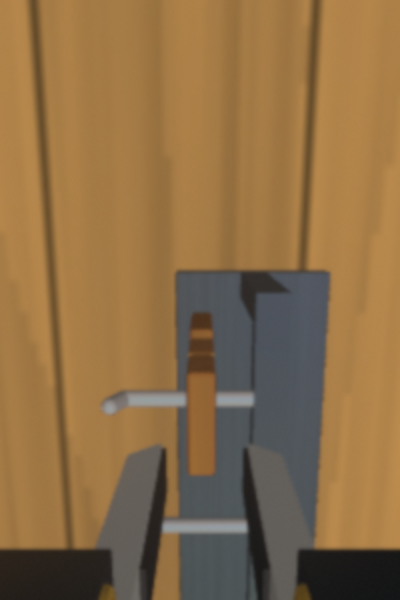

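Paddle 4's head (crop 202,425) is centred.

```bash
python3 -m handwheel '[{"delta_pos":[-1,30,1],"yaw":0},{"delta_pos":[-1,56,1],"yaw":0},{"delta_pos":[-1,70,1],"yaw":0},{"delta_pos":[-1,70,1],"yaw":0},{"delta_pos":[-1,70,1],"yaw":0}]' 185; python3 -m handwheel '[{"delta_pos":[0,0,0],"yaw":0},{"delta_pos":[0,0,0],"yaw":0},{"delta_pos":[0,0,0],"yaw":0},{"delta_pos":[0,0,0],"yaw":0},{"delta_pos":[0,0,0],"yaw":0}]' 255;  python3 -m handwheel '[{"delta_pos":[0,-8,0],"yaw":0},{"delta_pos":[0,-16,0],"yaw":0},{"delta_pos":[0,-19,0],"yaw":0},{"delta_pos":[0,-19,0],"yaw":0},{"delta_pos":[0,-19,0],"yaw":0}]'
```

```text
time: 41.15
tool_pos: [0.5224, 0.3816, 0.1351]
ee_rot: [-1.57, -0.002, 0.006]
wrist_force: [0.1, -0.1, 0.5]
width: 0.0255
time: 41.65
tool_pos: [0.5225, 0.3819, 0.1353]
ee_rot: [-1.569, -0.003, 0.007]
wrist_force: [-1.1, -0.4, 5.3]
width: 0.0119
time: 42.15
tool_pos: [0.5215, 0.3813, 0.1521]
ee_rot: [-1.571, 0.001, 0.007]
wrist_force: [-0.4, 1.2, 0.4]
width: 0.0116
```

```bash
python3 -m handwheel '[{"delta_pos":[-15,0,0],"yaw":0},{"delta_pos":[-30,0,0],"yaw":0},{"delta_pos":[-45,0,0],"yaw":0},{"delta_pos":[-65,0,0],"yaw":0},{"delta_pos":[-75,0,0],"yaw":0},{"delta_pos":[-75,0,0],"yaw":0}]'
python3 - <<'E'
from h import *
go(.518,-.2256,.27,-91.1); snap('side','s21.png')
im=cv2.imread('pics/s21.png'); cv2.imwrite('pics/s21c.png',cv2.resize(im[200:320,120:270],None,fx=3,fy=3))
E
```

```text
time: 42.75
tool_pos: [0.4457, 0.381, 0.1524]
ee_rot: [-1.571, 0.0, 0.008]
wrist_force: [0.0, -0.3, -0.0]
width: 0.0121
pos [0.4457 0.381  0.1524] ang 0.45 delta [  67.5 -117.5 -607.2] yaw -1.5437 alt 1.598 q6 0.603
```

View pics/s21c.png

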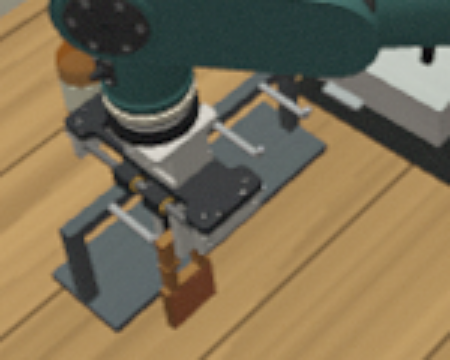

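Paddle 4 is free. I'll carry it to slot4 (0.518, -0.2256).

```bash
python3 -m handwheel '[{"delta_pos":[0,-50,0],"yaw":0},{"delta_pos":[0,-100,0],"yaw":0},{"delta_pos":[20,-118,-50],"yaw":0},{"delta_pos":[67,-118,-607],"yaw":1.6},{"delta_pos":[67,-118,-607],"yaw":1.6},{"delta_pos":[67,-118,-607],"yaw":1.6},{"delta_pos":[67,-118,-607],"yaw":1.6},{"delta_pos":[67,-118,-607],"yaw":1.6},{"delta_pos":[67,-118,-607],"yaw":1.6},{"delta_pos":[67,-118,-607],"yaw":1.6},{"delta_pos":[67,-118,-607],"yaw":1.6},{"delta_pos":[67,-118,-607],"yaw":1.6}]'; python3 - <<'E'
from h import *
go(.518,-.2256,.27,-91.1)
E
```

```text
time: 44.0
tool_pos: [0.5073, -0.1139, 0.2703]
ee_rot: [-1.57, -0.001, -1.35]
wrist_force: [0.5, 0.2, -1.0]
width: 0.0117
pos [ 0.5073 -0.1139  0.2703] ang -77.37 delta [111.3   0.4 -14. ] yaw 0.2396 alt -2.902 q6 1.021
```

```bash
python3 -m handwheel '[{"delta_pos":[114,0,-14],"yaw":0.24},{"delta_pos":[114,0,-14],"yaw":0.24},{"delta_pos":[114,0,-14],"yaw":0.24},{"delta_pos":[114,0,-14],"yaw":0.24},{"delta_pos":[114,0,-14],"yaw":0.24},{"delta_pos":[114,0,-14],"yaw":0.24}]'; python3 - <<'E'
from h import *
go(.518,-.2256,.12,-91.1); snap('wrist','w22.png')
E
```

```text
time: 44.6
tool_pos: [0.5193, -0.2237, 0.2705]
ee_rot: [-1.57, 0.0, -1.581]
wrist_force: [-0.8, -0.1, -0.4]
width: 0.0116
pos [ 0.5193 -0.2237  0.2705] ang -90.58 delta [  2.  150.5  -1.4] yaw 0.0091 alt -3.132 q6 1.074
```

View pics/w22.png

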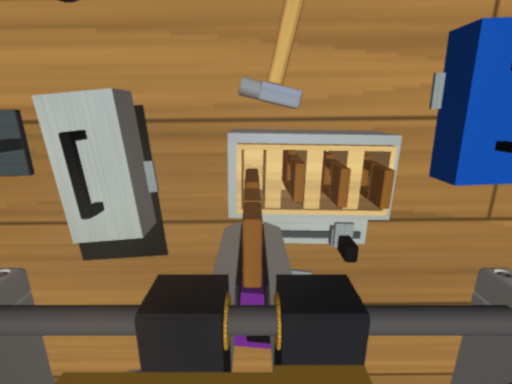

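Aligned over the last compartment. The cover on the mat has now been shifted (it sits higher at (100,165)), so I'll re-measure it afterwards.

```bash
python3 -m handwheel '[{"delta_pos":[2,0,-1],"yaw":0.01},{"delta_pos":[2,50,-1],"yaw":0.01},{"delta_pos":[2,90,-1],"yaw":0.01},{"delta_pos":[2,120,-1],"yaw":0.01},{"delta_pos":[2,145,-1],"yaw":0.01},{"delta_pos":[2,150,-1],"yaw":0.01},{"delta_pos":[2,150,-1],"yaw":0.01}]';python3 -m handwheel '[{"delta_pos":[0,3,0],"yaw":0},{"delta_pos":[0,6,0],"yaw":0},{"delta_pos":[0,6,0],"yaw":0}]'
```

```text
time: 45.35
tool_pos: [0.5177, -0.2264, 0.1197]
ee_rot: [-1.572, 0.001, -1.592]
wrist_force: [0.3, 0.3, -1.1]
width: 0.0118
time: 45.65
tool_pos: [0.5184, -0.2275, 0.1151]
ee_rot: [-1.569, -0.001, -1.593]
wrist_force: [0.0, 1.3, -1.4]
width: 0.0114
```

```bash
python3 -m handwheel '[{"delta_pos":[0,1,0],"yaw":0},{"delta_pos":[0,2,0],"yaw":0},{"delta_pos":[0,2,0],"yaw":0}]'; python3 -m handwheel '[{"delta_pos":[0,0,0],"yaw":0},{"delta_pos":[0,0,0],"yaw":0},{"delta_pos":[0,0,0],"yaw":0}]' 205;  python3 -m handwheel '[{"delta_pos":[0,-20,0],"yaw":0},{"delta_pos":[0,-60,0],"yaw":0},{"delta_pos":[0,-110,0],"yaw":0},{"delta_pos":[0,-160,0],"yaw":0},{"delta_pos":[0,-160,0],"yaw":0}]'
python3 - <<'E'
from h import *
snap('wrist','w23.png'); snap('top','t23.png'); snap('side','s23.png')
a=cv2.imread('pics/t23.png')[160:250,210:370]; b=cv2.imread('pics/s23.png')[130:260,210:380]
cv2.imwrite('pics/t23c.png',cv2.resize(a,None,fx=5,fy=5,interpolation=cv2.INTER_CUBIC)); cv2.imwrite('pics/s23c.png',cv2.resize(b,None,fx=4,fy=4,interpolation=cv2.INTER_CUBIC))
E
```

```text
time: 45.95
tool_pos: [0.5182, -0.2274, 0.1125]
ee_rot: [-1.57, -0.001, -1.593]
wrist_force: [0.2, -0.2, 1.3]
width: 0.0121
time: 46.25
tool_pos: [0.518, -0.2273, 0.1121]
ee_rot: [-1.571, -0.0, -1.593]
wrist_force: [-0.3, 0.3, -0.4]
width: 0.0185
time: 46.75
tool_pos: [0.5207, -0.2287, 0.2818]
ee_rot: [-1.556, -0.008, -1.593]
wrist_force: [0.8, 0.5, 1.0]
width: 0.0183
```

View pics/w23.png

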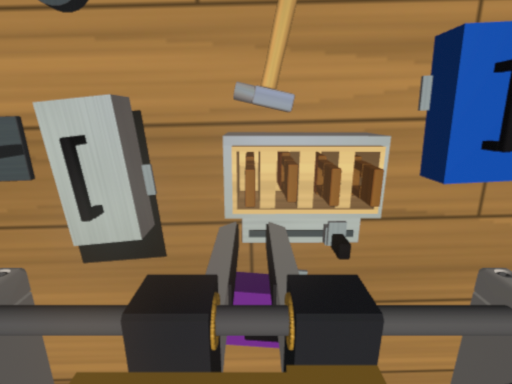

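View pics/t23c.png

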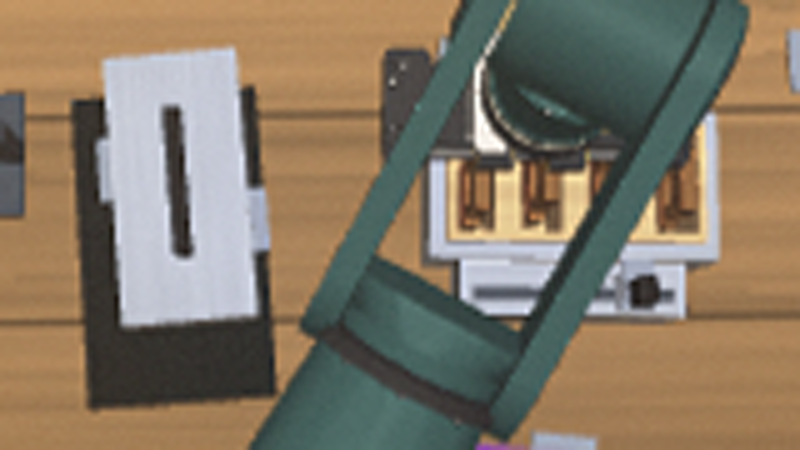

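View pics/s23c.png

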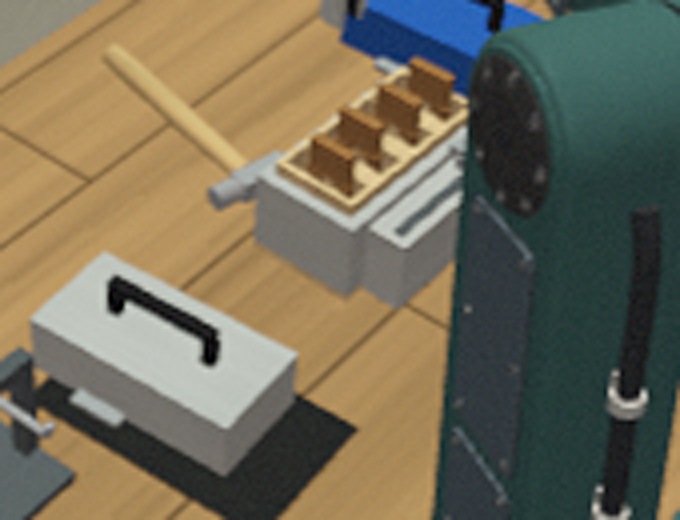

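All four paddles stand upright, one to a compartment. The cover was indeed knocked about 4 cm towards +x and turned slightly. I'll measure its new pose.

```bash
python3 - <<'E'
from h import *
t=load('top'); w=load('wrist')
P=np.array([onz(t,210+(u+.5)/5-.5,160+(v+.5)/5-.5,.064) for u,v in [(103,60),(235,47),(258,315),(122,327)]])
c=P.mean(0); L=(P[0]+P[1]-P[2]-P[3])/2; W=(P[0]+P[3]-P[1]-P[2])/2
print('c',np.round(c,4),np.linalg.norm(L),np.linalg.norm(W),'long ang',np.degrees(np.arctan2(L[1],L[0])),'W ang',np.degrees(np.arctan2(W[1],W[0])))
a,b=[onz(t,210+(u+.5)/5-.5,160+(v+.5)/5-.5,.102) for u,v in [(170,107),(183,255)]]
print('handle',np.round((a+b)/2,4),np.linalg.norm(a-b),np.degrees(np.arctan2(*(a-b)[[1,0]])))
E
```

```text
c [ 0.5219 -0.0025  0.064 ] 0.2083473399268645 0.10353353631973743 long ang 4.272259850275488 W ang 94.79158512701886
handle [ 0.5208 -0.0023  0.102 ] 0.11238477259517247 4.809722745563953
```

```bash
python3 - <<'E'
from h import *
go(.521,-.0025,.22,-85.4)
E
```

```text
pos [ 0.5178 -0.2271  0.2716] ang -91.29 delta [-224.6   51.6   -1.9] yaw -0.1027 alt 3.039 q6 1.08
```

```bash
python3 -m handwheel '[{"delta_pos":[-50,0,-2],"yaw":-0.1},{"delta_pos":[-100,0,-2],"yaw":-0.1},{"delta_pos":[-150,0,-2],"yaw":-0.1},{"delta_pos":[-200,0,-2],"yaw":-0.103},{"delta_pos":[-225,0,-2],"yaw":-0.103},{"delta_pos":[-225,30,-2],"yaw":-0.103},{"delta_pos":[-225,52,-2],"yaw":-0.103},{"delta_pos":[-225,52,-2],"yaw":-0.103},{"delta_pos":[-225,52,-2],"yaw":-0.103}]' 110; python3 - <<'E'
from h import *
st(); snap('wrist','w24.png'); go(.521,-.0025,.077,-85.4)
E
```

```text
time: 47.8
tool_pos: [0.52, -0.0022, 0.2181]
ee_rot: [-1.575, 0.001, -1.49]
wrist_force: [0.7, -0.0, 0.4]
width: 0.0537
t 47.8 pos [ 0.52   -0.0022  0.2181] rot [-1.575e+00  1.000e-03 -1.490e+00] F [ 0.7 -0.   0.4] w 0.0537
q [-0.113  0.022  1.415 -0.     1.71   1.377]
[[ 0.08  -0.004  0.997]
 [-0.997  0.     0.08 ]
 [-0.001 -1.    -0.004]]
pos [ 0.5208 -0.0024  0.2197] ang -85.41 delta [  0.2 142.7   0.3] yaw -0.0001 alt 3.141 q6 1.377
```

View pics/w24.png

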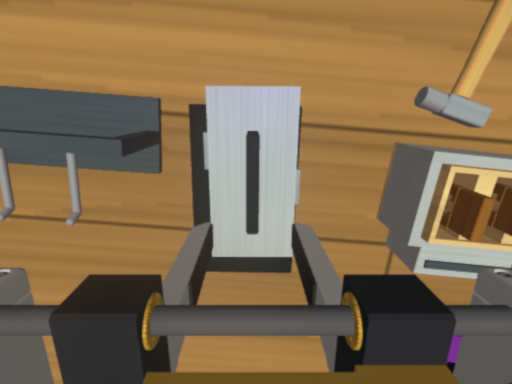

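```bash
python3 - <<'E'
from h import *
s=load('wrist'); im=s['image']; d=(im.max(2)<60).astype(np.uint8); z=np.zeros_like(d); z[120:245,235:270]=d[120:245,235:270]
c=max(cv2.findContours(z,cv2.RETR_EXTERNAL,cv2.CHAIN_APPROX_NONE)[0],key=cv2.contourArea); x,y,w,h=cv2.boundingRect(c); print(x,y,w,h)
top=onz(s,x+w/2,y,.102); bot=onz(s,x+w/2,y+h,.102); print(np.round(top,4),np.round(bot,4),np.round((top+bot)/2,4),np.linalg.norm(top-bot))
P=np.array([onz(s,*p,.064) for p in [(207,87),(300,87),(294,257),(213,257)]]); c=P.mean(0); L=P[0]+P[1]-P[2]-P[3]; print('cover',np.round(c,4),np.linalg.norm(L)/2,np.degrees(np.arctan2(L[1],L[0])))
E
```

```text
248 132 10 101
[0.5798 0.002  0.102 ] [ 0.4691 -0.0071  0.102 ] [ 0.5245 -0.0025  0.102 ] 0.11102714015082718
cover [ 0.5217 -0.0035  0.064 ] 0.20748226467096823 4.729773652080232
```

```bash
python3 -m handwheel '[{"delta_pos":[0,50,1],"yaw":0},{"delta_pos":[0,90,1],"yaw":0},{"delta_pos":[0,125,1],"yaw":0},{"delta_pos":[0,142,1],"yaw":0},{"delta_pos":[0,142,1],"yaw":0},{"delta_pos":[0,142,1],"yaw":0}]' && python3 -m handwheel '[{"delta_pos":[0,0,0],"yaw":0},{"delta_pos":[0,0,0],"yaw":0},{"delta_pos":[0,0,0],"yaw":0},{"delta_pos":[0,0,0],"yaw":0},{"delta_pos":[0,0,0],"yaw":0},{"delta_pos":[0,0,0],"yaw":0},{"delta_pos":[0,0,0],"yaw":0},{"delta_pos":[0,0,0],"yaw":0},{"delta_pos":[0,0,0],"yaw":0}]' 255
```

```text
time: 48.45
tool_pos: [0.5231, -0.0026, 0.0796]
ee_rot: [-1.569, -0.0, -1.491]
wrist_force: [-0.6, -0.0, 0.5]
width: 0.0533
time: 49.35
tool_pos: [0.5221, -0.0021, 0.0783]
ee_rot: [-1.571, -0.0, -1.49]
wrist_force: [-0.8, 0.9, 2.3]
width: 0.0135
```

```bash
python3 -m handwheel '[{"delta_pos":[0,-15,0],"yaw":0},{"delta_pos":[0,-40,0],"yaw":0},{"delta_pos":[0,-80,0],"yaw":0},{"delta_pos":[0,-120,0],"yaw":0},{"delta_pos":[0,-160,0],"yaw":0},{"delta_pos":[0,-185,0],"yaw":0},{"delta_pos":[0,-185,0],"yaw":0},{"delta_pos":[0,-185,0],"yaw":0}]'; python3 - <<'E'
from h import *
st(); go(.5165,-.3006,.262,-1.1)
E
```

```text
time: 50.15
tool_pos: [0.5215, -0.0021, 0.261]
ee_rot: [-1.574, 0.0, -1.49]
wrist_force: [-0.3, 0.7, -5.8]
width: 0.014
t 50.15 pos [ 0.5215 -0.0021  0.261 ] rot [-1.574  0.    -1.49 ] F [-0.3  0.7 -5.8] w 0.014
q [-0.113  0.022  1.33  -0.     1.792  1.378]
[[ 0.08  -0.003  0.997]
 [-0.997  0.     0.08 ]
 [-0.    -1.    -0.003]]
pos [ 0.5215 -0.0021  0.261 ] ang -85.38 delta [297.1  -1.  -29. ] yaw -1.471 alt 1.671 q6 1.378
```

```bash
python3 -m handwheel '[{"delta_pos":[30,0,-3],"yaw":-0.15},{"delta_pos":[60,0,-6],"yaw":-0.3},{"delta_pos":[90,0,-9],"yaw":-0.45},{"delta_pos":[120,0,-12],"yaw":-0.6},{"delta_pos":[150,0,-15],"yaw":-0.75},{"delta_pos":[180,0,-18],"yaw":-0.9},{"delta_pos":[210,0,-21],"yaw":-1.05},{"delta_pos":[240,0,-24],"yaw":-1.2},{"delta_pos":[270,0,-27],"yaw":-1.35},{"delta_pos":[297,0,-29],"yaw":-1.471},{"delta_pos":[297,0,-29],"yaw":-1.471},{"delta_pos":[297,0,-29],"yaw":-1.471}]'; python3 -m handwheel '[{"delta_pos":[0,0,0],"yaw":0},{"delta_pos":[0,0,0],"yaw":0},{"delta_pos":[0,0,0],"yaw":0}]'; python3 - <<'E'
from h import *
st(); go(.5165,-.3006,.164,-1.1); snap('wrist','w25.png');snap('top','t25.png');snap('side','s25.png')
b=cv2.imread('pics/s25.png')[60:230,210:380]; cv2.imwrite('pics/s25c.png',cv2.resize(b,None,fx=3.5,fy=3.5,interpolation=cv2.INTER_CUBIC))
b=cv2.imread('pics/t25.png')[150:240,270:380]; cv2.imwrite('pics/t25c.png',cv2.resize(b,None,fx=6,fy=6,interpolation=cv2.INTER_CUBIC))
E
```

```text
time: 51.35
tool_pos: [0.5159, -0.3001, 0.2589]
ee_rot: [-1.566, 0.006, -0.021]
wrist_force: [0.0, 1.1, -4.8]
width: 0.0138
time: 51.65
tool_pos: [0.5171, -0.2996, 0.2631]
ee_rot: [-1.571, -0.0, -0.018]
wrist_force: [-0.8, 1.0, -5.6]
width: 0.0137
t 51.65 pos [ 0.5171 -0.2996  0.2631] rot [-1.571 -0.    -0.018] F [-0.8  1.  -5.6] w 0.0137
q [-0.62   0.192  1.14   0.     1.809 -0.602]
[[ 1.     0.     0.018]
 [-0.018  0.     1.   ]
 [ 0.    -1.     0.   ]]
pos [ 0.5171 -0.2996  0.2631] ang -1.04 delta [-0.6 99.1 -1.1] yaw 0.001 alt -3.141 q6 -0.602
```

View pics/w25.png

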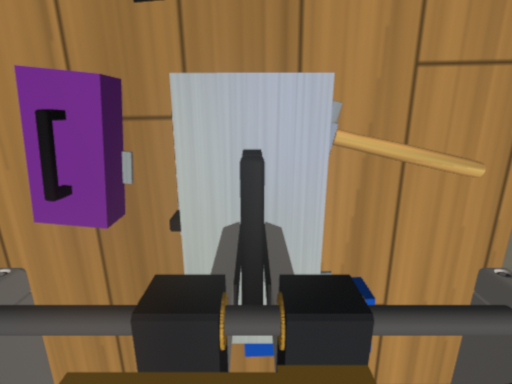

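View pics/s25c.png

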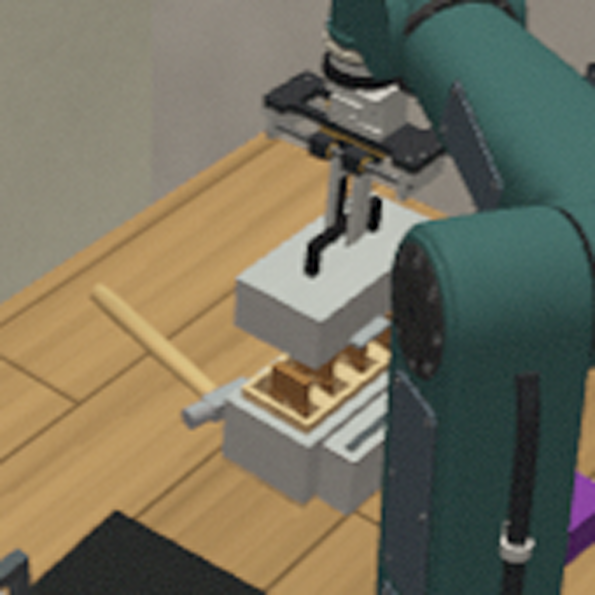

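View pics/t25c.png

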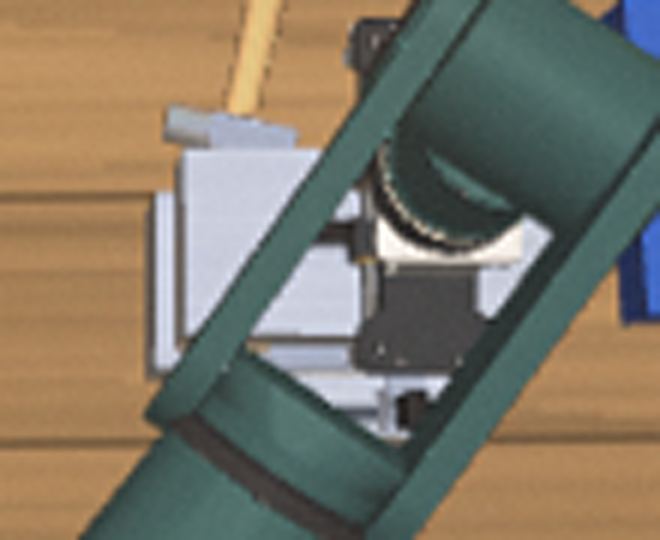

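```bash
python3 - <<'E'
from h import *
w=load('wrist'); t=load('top'); z=.2485
for p in [(173,75),(333,73),(253,74),(181,270),(322,270)]: print('w',p,np.round(onz(w,*p,z),4))
for u,v in [(182,150),(186,334)]: print('t',np.round(onz(t,270+(u+.5)/6-.5,150+(v+.5)/6-.5,z),4))
# expected corners for cover centred at case
c=np.array([.5165,-.3006]); a=-.019; Rm=np.array([[np.cos(a),-np.sin(a)],[np.sin(a),np.cos(a)]])
for q in [(-.052,.104),(.052,.104)]: print('exp',np.round(c+Rm@q,4))
E
```

```text
w (173, 75) [ 0.4694 -0.1957  0.2485]
w (333, 73) [ 0.5702 -0.1963  0.2485]
w (253, 74) [ 0.5198 -0.196   0.2485]
w (181, 270) [ 0.4625 -0.3342  0.2485]
w (322, 270) [ 0.5703 -0.3362  0.2485]
t [ 0.5704 -0.1957  0.2485]
t [ 0.4667 -0.1955  0.2485]
exp [ 0.4665 -0.1956]
exp [ 0.5705 -0.1976]
```

The cover edges match the target within about 1 mm, so I'll shift -1 mm in y and lower.

```bash
python3 -m handwheel '[{"delta_pos":[-0.5,20,-1],"yaw":0},{"delta_pos":[-0.5,40,-1],"yaw":0},{"delta_pos":[-0.5,60,-1],"yaw":0},{"delta_pos":[-0.5,74,-1],"yaw":0},{"delta_pos":[-0.5,74,-1],"yaw":0},{"delta_pos":[-0.5,74,-1],"yaw":0}]'; python3 -m handwheel '[{"delta_pos":[0,2,0],"yaw":0},{"delta_pos":[0,4,0],"yaw":0},{"delta_pos":[0,6,0],"yaw":0},{"delta_pos":[0,8,0],"yaw":0},{"delta_pos":[0,8,0],"yaw":0}]'; python3 -m handwheel '[{"delta_pos":[0,2,0],"yaw":0},{"delta_pos":[0,4,0],"yaw":0},{"delta_pos":[0,6,0],"yaw":0},{"delta_pos":[0,6,0],"yaw":0}]'
```

```text
time: 52.4
tool_pos: [0.5166, -0.3015, 0.1895]
ee_rot: [-1.571, -0.0, -0.019]
wrist_force: [0.4, -0.5, -3.9]
width: 0.0139
time: 52.9
tool_pos: [0.5164, -0.3014, 0.1807]
ee_rot: [-1.571, 0.001, -0.019]
wrist_force: [-0.1, 0.0, -3.6]
width: 0.0137
time: 53.3
tool_pos: [0.5163, -0.3013, 0.1745]
ee_rot: [-1.57, 0.001, -0.019]
wrist_force: [-0.0, 0.9, -4.5]
width: 0.0139
```

```bash
python3 -m handwheel '[{"delta_pos":[0,2,0],"yaw":0},{"delta_pos":[0,4,0],"yaw":0},{"delta_pos":[0,6,0],"yaw":0},{"delta_pos":[0,6,0],"yaw":0}]'; python3 -m handwheel '[{"delta_pos":[0,2,0],"yaw":0},{"delta_pos":[0,3,0],"yaw":0},{"delta_pos":[0,3,0],"yaw":0}]'; python3 -m handwheel '[{"delta_pos":[0,1,0],"yaw":0},{"delta_pos":[0,1,0],"yaw":0}]'
```

```text
time: 53.7
tool_pos: [0.5163, -0.3014, 0.1686]
ee_rot: [-1.57, 0.001, -0.019]
wrist_force: [-1.0, -0.6, -4.5]
width: 0.0135
time: 54.0
tool_pos: [0.5165, -0.3015, 0.1659]
ee_rot: [-1.571, 0.0, -0.019]
wrist_force: [-0.6, -0.8, -3.9]
width: 0.0139
time: 54.2
tool_pos: [0.5165, -0.3017, 0.1655]
ee_rot: [-1.571, -0.0, -0.019]
wrist_force: [-1.1, -0.9, -3.3]
width: 0.0136
```

```bash
python3 -m handwheel '[{"delta_pos":[0,1,0],"yaw":0},{"delta_pos":[0,1,0],"yaw":0}]'; python3 -m handwheel '[{"delta_pos":[0,1,0],"yaw":0},{"delta_pos":[0,1,0],"yaw":0}]'
```

```text
time: 54.4
tool_pos: [0.5165, -0.3018, 0.1653]
ee_rot: [-1.572, -0.001, -0.019]
wrist_force: [-2.5, 0.4, 1.5]
width: 0.0136
time: 54.6
tool_pos: [0.5165, -0.3018, 0.1653]
ee_rot: [-1.572, -0.001, -0.019]
wrist_force: [-3.4, -0.0, 6.1]
width: 0.0137
```

Contact came at exactly the seated height (TCP 0.1653). I'll release, retreat and look.

```bash
python3 -m handwheel '[{"delta_pos":[0,0,0],"yaw":0},{"delta_pos":[0,0,0],"yaw":0},{"delta_pos":[0,0,0],"yaw":0},{"delta_pos":[0,0,0],"yaw":0}]' 110;python3 -m handwheel '[{"delta_pos":[0,-30,0],"yaw":0},{"delta_pos":[0,-70,0],"yaw":0},{"delta_pos":[0,-100,0],"yaw":0},{"delta_pos":[0,-100,0],"yaw":0},{"delta_pos":[0,-100,0],"yaw":0}]'; python3 - <<'E'
from h import *
go(.436,-.344,.262,-91.1); snap('side','s26.png'); snap('wrist','w26.png'); snap('top','t26.png')
b=cv2.imread('pics/s26.png')[110:230,230:370]; cv2.imwrite('pics/s26c.png',cv2.resize(b,None,fx=4.5,fy=4.5,interpolation=cv2.INTER_CUBIC))
E
```

```text
time: 55.0
tool_pos: [0.5167, -0.3015, 0.1628]
ee_rot: [-1.571, -0.0, -0.019]
wrist_force: [-0.6, -0.8, -0.0]
width: 0.042
time: 55.5
tool_pos: [0.5168, -0.3017, 0.2634]
ee_rot: [-1.572, -0.001, -0.019]
wrist_force: [0.2, -0.2, -0.4]
width: 0.053
pos [ 0.5168 -0.3017  0.2634] ang -1.1 delta [-80.    1.3 -43.9] yaw 1.5708 alt -1.571 q6 -0.604
```

View pics/s26c.png

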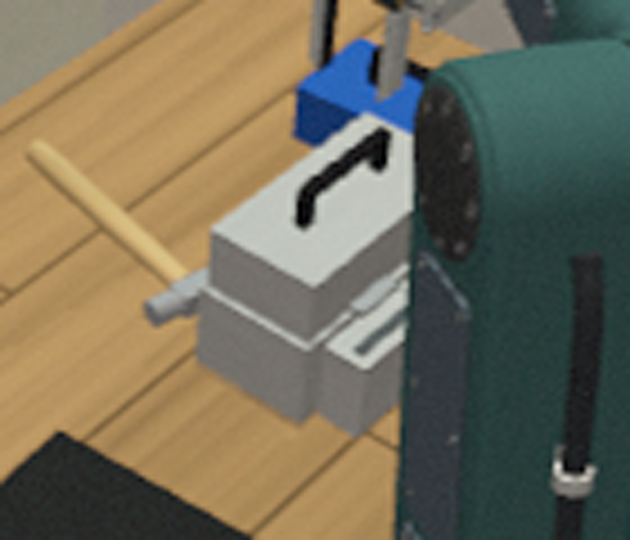

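View pics/w26.png

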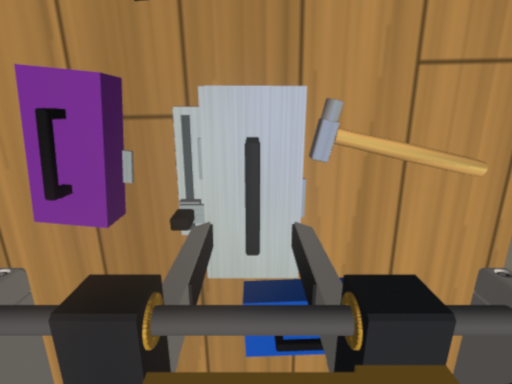

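The cover is fully seated. Now the lock knob, at (0.4355, -0.344).

```bash
python3 -m handwheel '[{"delta_pos":[-80,0,-44],"yaw":1.57},{"delta_pos":[-80,0,-44],"yaw":1.57},{"delta_pos":[-80,0,-44],"yaw":1.57},{"delta_pos":[-80,0,-44],"yaw":1.57},{"delta_pos":[-80,0,-44],"yaw":1.57},{"delta_pos":[-80,0,-44],"yaw":1.57},{"delta_pos":[-80,0,-44],"yaw":1.57},{"delta_pos":[-80,0,-44],"yaw":1.57},{"delta_pos":[-80,0,-44],"yaw":1.57},{"delta_pos":[-80,0,-44],"yaw":1.57},{"delta_pos":[-80,0,-44],"yaw":1.57},{"delta_pos":[-80,0,-44],"yaw":1.57}]'; python3 - <<'E'
from h import *
go(.4355,-.344,.115,-91.1); snap('wrist','w27.png')
E
```

```text
time: 56.85
tool_pos: [0.4352, -0.3435, 0.2611]
ee_rot: [-1.573, 0.002, -1.589]
wrist_force: [-0.6, 0.1, -0.1]
width: 0.0534
pos [ 0.4352 -0.3435  0.2611] ang -91.04 delta [  0.8 146.1   0.7] yaw 0.001 alt -3.141 q6 0.819
```

View pics/w27.png

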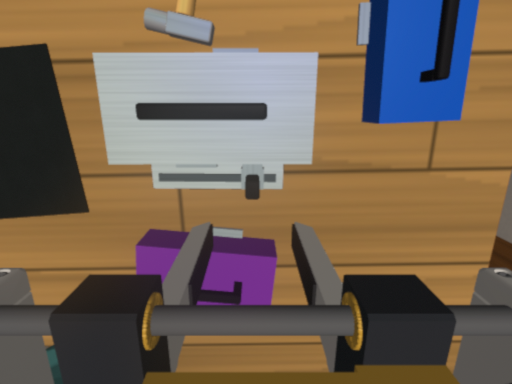

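The knob (252,185) is centred. I'll descend and grip.

```bash
python3 -m handwheel '[{"delta_pos":[0,50,0],"yaw":0},{"delta_pos":[0,100,0],"yaw":0},{"delta_pos":[0,130,0],"yaw":0},{"delta_pos":[0,146,0],"yaw":0},{"delta_pos":[0,146,0],"yaw":0},{"delta_pos":[0,146,0],"yaw":0}]' && python3 -m handwheel '[{"delta_pos":[0,0,0],"yaw":0},{"delta_pos":[0,0,0],"yaw":0},{"delta_pos":[0,0,0],"yaw":0},{"delta_pos":[0,0,0],"yaw":0},{"delta_pos":[0,0,0],"yaw":0},{"delta_pos":[0,0,0],"yaw":0},{"delta_pos":[0,0,0],"yaw":0},{"delta_pos":[0,0,0],"yaw":0}]' 255; python3 -m handwheel '[{"delta_pos":[-8,0,0],"yaw":0},{"delta_pos":[-16,0,0],"yaw":0},{"delta_pos":[-24,0,0],"yaw":0},{"delta_pos":[-32,0,0],"yaw":0},{"delta_pos":[-40,0,0],"yaw":0},{"delta_pos":[-48,0,0],"yaw":0},{"delta_pos":[-54,0,0],"yaw":0},{"delta_pos":[-54,0,0],"yaw":0}]'
```

```text
time: 57.5
tool_pos: [0.4356, -0.3439, 0.117]
ee_rot: [-1.571, 0.0, -1.588]
wrist_force: [-0.7, -0.2, 0.9]
width: 0.0536
time: 58.3
tool_pos: [0.4358, -0.3433, 0.1174]
ee_rot: [-1.57, 0.001, -1.589]
wrist_force: [0.2, 4.4, 3.2]
width: 0.0159
time: 59.1
tool_pos: [0.4371, -0.2885, 0.1174]
ee_rot: [-1.57, 0.001, -1.588]
wrist_force: [0.9, 0.2, 4.8]
width: 0.0158
```

```bash
python3 -m handwheel '[{"delta_pos":[-3,0,0],"yaw":0},{"delta_pos":[-6,0,0],"yaw":0},{"delta_pos":[-6,0,0],"yaw":0}]'; python3 -m handwheel '[{"delta_pos":[-3,0,0],"yaw":0},{"delta_pos":[-6,0,0],"yaw":0},{"delta_pos":[-6,0,0],"yaw":0}]'; python3 -m handwheel '[{"delta_pos":[-3,0,0],"yaw":0},{"delta_pos":[-5,0,0],"yaw":0},{"delta_pos":[-5,0,0],"yaw":0}]'
```

```text
time: 59.4
tool_pos: [0.4372, -0.2839, 0.1175]
ee_rot: [-1.57, -0.0, -1.589]
wrist_force: [1.4, -0.9, 4.5]
width: 0.0157
time: 59.7
tool_pos: [0.4373, -0.2782, 0.1174]
ee_rot: [-1.57, -0.001, -1.589]
wrist_force: [2.2, -2.6, 5.3]
width: 0.0155
time: 60.0
tool_pos: [0.4373, -0.2779, 0.1174]
ee_rot: [-1.569, -0.011, -1.591]
wrist_force: [2.5, -14.2, 0.7]
width: 0.0156
```

The end stop was reached after 65 mm of travel. I'll relieve, open and retreat.

```bash
python3 -m handwheel '[{"delta_pos":[3,0,0],"yaw":0},{"delta_pos":[5,0,0],"yaw":0},{"delta_pos":[5,0,0],"yaw":0}]'; python3 -m handwheel '[{"delta_pos":[0,0,0],"yaw":0},{"delta_pos":[0,0,0],"yaw":0},{"delta_pos":[0,0,0],"yaw":0},{"delta_pos":[0,0,0],"yaw":0}]' 100;  python3 -m handwheel '[{"delta_pos":[0,-40,0],"yaw":0},{"delta_pos":[0,-80,0],"yaw":0},{"delta_pos":[0,-120,0],"yaw":0},{"delta_pos":[0,-145,0],"yaw":0},{"delta_pos":[0,-145,0],"yaw":0},{"delta_pos":[0,-145,0],"yaw":0}]' 100
python3 - <<'E'
from h import *
st(); s=snap('wrist','w28.png'); snap('top','t28.png')
E
```

```text
time: 60.3
tool_pos: [0.4373, -0.2782, 0.1174]
ee_rot: [-1.57, -0.0, -1.59]
wrist_force: [2.4, -2.3, 4.6]
width: 0.0159
time: 60.7
tool_pos: [0.4361, -0.2772, 0.1159]
ee_rot: [-1.573, 0.002, -1.589]
wrist_force: [-0.6, -0.8, 0.5]
width: 0.0444
time: 61.3
tool_pos: [0.4368, -0.2778, 0.2616]
ee_rot: [-1.571, 0.0, -1.589]
wrist_force: [-0.3, -1.1, -0.9]
width: 0.0574
t 61.3 pos [ 0.4368 -0.2778  0.2616] rot [-1.571  0.    -1.589] F [-0.3 -1.1 -0.9] w 0.0574
q [-0.676  0.011  1.34  -0.     1.791  0.913]
[[-0.018 -0.     1.   ]
 [-1.     0.    -0.018]
 [-0.    -1.    -0.   ]]
```

View pics/w28.png

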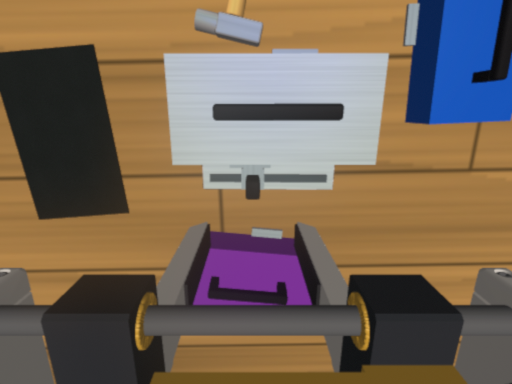

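```bash
python3 - <<'E'
from h import *
s=load('wrist'); im=s['image']; hsv=cv2.cvtColor(im,cv2.COLOR_RGB2HSV)
P=np.array([onz(s,*p,.151) for p in [(166,55),(386,54),(377,165),(172,165)]]); c=P.mean(0); L=P[0]+P[3]-P[1]-P[2]
print('cover',np.round(c,4),np.linalg.norm(L)/2,'yaw',np.arctan2(-L[0],L[1]))
d=(hsv[...,2]<60); ys,xs=np.nonzero(d[168:205,240:268]); print('knob',xs.min()+240,xs.max()+241, np.round(onz(s,(xs.min()+xs.max()+1)/2+240,ys.max()+169-5,.139),4))
robot.close_job()
E
```

```text
cover [ 0.5155 -0.3015  0.151 ] 0.2067975196950658 yaw -0.015778410666972827
knob 247 259 [ 0.4309 -0.2785  0.139 ]
the job is handed in; nothing more can be done
```

The job is finished and handed in after about 61 s of the 210 s allowed; no verdict was reported.

**What I did:** I slid the lock to its open stop and set the cover upright on the mat. I then moved all four paddles from their hooks into the case, one to a compartment. The cover was knocked about 4 cm aside while it stood on the mat, so I measured it again before picking it up. I then put it back on the case and slid the lock to its locked stop.

**Last checks:**
- **Paddles:** all four stood upright in separate compartments in the pictures taken before the cover went on. I could not see them after that.
- **Cover:** it is about 1 mm from centre on the case and turned about 0.003 rad from it. It made contact at exactly the height expected for a full seat.
- **Lock:** the knob travelled 65 mm from stop to stop and stayed at y = -0.2785 m after release.
- **Gripper:** it was clear of everything at the end.
- **Tin, bottle and hammer:** I never touched them and they looked unmoved, but I did not measure their final positions.

No check failed or disagreed.

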